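Release the seed-tape rack and clear its rolls

ROBOT

A 6-joint arm with a two-finger parallel gripper is mounted at the origin on the work surface. World frame = base frame: x ahead of the robot, y to its left, z up, the work surface at z = 0. Lengths are in mm, angles in rad, forces in N, time in s.
With the tool pointing down it reaches from about 350 to 875 mm from the base axis. Payload 4.2 kg.
Tool frame: the origin (TCP) lies where the fingers leave the gripper's body, on its centre line; the fingertips stand 73 mm ahead of it and the grasp point (between the pads) lies 54 mm ahead of it; z points along the fingers, y is the direction in which the jaws open and shut (so a half turn about z gives the same grasp; the last joint's range is limited). The gripper opens to 85 mm and grips with 20 to 120 N. Pads are 22 mm wide; open, the fingers measure 114 mm over their backs; the gripper's body (76 mm by 85 mm) begins 54 mm behind the grasp point. The pads swing forward as they close: fully open they stand 13 mm farther back than shut.
Start: joints at [1.419, 0.385, 0.008, 0, -1.194, -0.259], TCP at [249.556, 572.993, 303.912] pointing down, gripper open.
Joint ranges: [-3.14, 3.14], [-1.21, 2.06], [-1.07, 1.41], [-3.16, 2.05], [-2.99, -0.16], [-3.1, 3.1]. Speed limits (rad/s): [2.79, 2.79, 3.14, 3.14, 3.14, 3.14].

INTERFACE

Orientations are given as a unit quaternion [x, y, z, w].
In Python, from bench import arm gives the robot as it stands.
- The arm moves only by the tool apply_moves, never from a script. Its argument "increments" is a list that holds one entry, the list of rows, each a list of 7 numbers: the shift along the tool's x, y, z scaled (see below), then the turn, a rotation vector about the tool's x, y, z scaled (see below), then the gripper's target within -1 to 1 (fully open at 1, half-way at 0, shut at -1). A call has 1 to 10 rows; each row is the pose to reach, as a shift and turn from the pose commanded when the call began, along the tool's axes at that moment; what a row does not reach only later rows make up. The controller multiplies each number of a shift by 100 mm and each number of a turn by 0.5 rad. A row lasts 1/10 s, in which the tool goes at most 50 mm and 8.59 degrees, less where a joint would pass 70% of its speed; a pose out of reach is approached as far as the arm can. A call with a number of a shift or a turn outside -1 to 1 is refused whole. A call with a gripper value outside its range is refused whole. The fingers move at their own pace and stop on an object; the grip force is fixed at half the most. Time passes only in rows, so rows that repeat a pose let the fingers close. It gives the time, the measured TCP pose, the force and the opening at its end, in the units of the state.
- arm.read_state(): the state, without advancing time (a new reading comes with each control period).
- arm.get_image(name): name is "side" or "top"; returns a dict with "img" (400x640x3 uint8, red, green, blue), "fx", "fy", "cx", "cy" (pixels), "k1" (the pictures are not rectified: a ray, as slopes to the right and down, at radius r is drawn at 1 + k1 r^2 times it, then the intrinsics apply), "pose" (4x4, takes a point from camera to world coordinates). Camera axes: x right, y up, looking along -z (the intrinsics and any distortion apply to the point x, -y, -z); pixel columns grow to the right and rows downward; lengths in mm; the calibration is good to about 2 mm. A picture is of the moment at which its call begins. There is no depth.
- arm.job_done(): hands the job in, once; it reports no verdict.
Trained networks look in a picture, given as the dict that the camera call returned (one of the last four; its "shot" number tells which), for a name from the list of things; names that differ only in an ending like _2 or _b are one class to them, and where a whole thing is asked for, a point or a joint stands for the part that bears it (a point fixed in the world has none). Each returns a list of dicts, best first, with "conf" (0 to 1); they miss things now and then, are a little off and sometimes report something else, mostly with a low value. They report only what shows in the picture. A call takes as long as a camera call.
- arm.outline_of(label, picture): "pixels" (400x640 bool, what is visible of it) and "box" ([centre column, centre row, width, height] in pixels, round what is visible of it).
- arm.mark_of(label, picture): "at" ([column, row] in pixels: a listed point, or the origin of a listed thing).
The state is a dict: "clock": time; "joints": joint angles; "joint_vel": joint speeds; "joint_efforts": joint torques, N m; "position": TCP position; "ee_rot": TCP orientation; "contact_force": force on the tool from outside, world axes, zero at the start; "wrist_torque": the same for the moment, N m; "gripper_width": finger opening in mm.
Only numpy, scipy, OpenCV 4.12 (cv2) and the standard library are available. Lean on these libraries where they do the work, as an engineer would, in place of code of your own. Each camera call takes 0.05 s, during which the arm holds its last target.

TASK

Unlock the seed-tape rack: throw the orange pawl off the ratchet wheel, then take the crank and gently ease the drum right back to its stop, so that the yellow keeper tabs clear the rolls. Lift every roll off its post and set them all down side by side on the floor of the grey tray, then wind the drum forward again until it is fully home and the tabs are back over the empty posts, and leave the pawl on the wheel. Do not let the drum spin freely, and do not knock over the white bottle with the red cap.

Things in the scene. Friction and masses are not known exactly. Their poses are not given: they have to be found in the camera images.
- rack: Fixed grey base plate of the roll rack, 20 mm thick, on the table, turned a little at times. Origin on the table; the plate spans x -95 to 75, y -235 to 215 mm of its own axes. A row of four steel posts (16 mm thick, tops 64 mm above the table) stands at x = -30, y = 175, 100, 25, -50 mm; the ratchet drum at x = 24, y = -180 mm. The rolls sit on the posts under a keeper bar.
- keeper (a joint): Travel of the aluminium keeper bar along -y of the rack, m, driven by the drum: 0.018 per rad. The bar (rack x 44 to 58 mm, top 70 mm above the table) carries four yellow tabs, 16 mm wide, 61 to 66 mm above the table, reaching to rack x = -20 mm. At 0 each lies over a roll and locks it in; at 0.0375 all lie midway between the posts and the rolls can be lifted.
- drum (a joint): Angle of the ratchet drum about its upright axis, rad: -0.1 at the winding stop (fully home), 2.1 at the eased-back stop, growing clockwise seen from above. A drag holds it where it is left (about 2 N at the knob). With the pawl on, its toothed wheel (86 mm wide, 75 to 87 mm above the table) turns back 0.3 rad at most but can be wound on, clicking; with the pawl off it turns both ways.
- drum_axis (a point): Point on the drum's upright axis, 121 mm above the table. Its axes are the rack's.
- knob_mid (a point): Middle of the black upright crank knob: a cylinder 26 mm in diameter, 101 to 141 mm above the table, free to spin on its pin, 55 mm from the drum axis; the crank arm under it is 93 to 99 mm above the table. At drum = 0 the knob lies on the rack's +x side of the drum axis; it goes clockwise seen from above as the drum is eased back.
- pawl (a joint): Angle of the pawl about its upright pivot, rad: 0 on the wheel, growing clockwise seen from above to 0.7 (stop) thrown off. Its spring works over centre at 0.35: it pulls the pawl to whichever side it is nearer to and holds it there. 2.5 to 4 N at the tab throws it over.
- pawl_tab (a point): Point 115 mm above the table on the orange upright thumb tab of the pawl: a pin 12 mm in diameter, 85 to 127 mm above the table, 35 mm from the pivot. Throwing the pawl off moves the tab about 24 mm along +y of the rack (towards the posts); putting it on moves it back along -y.
- pawl_pivot (a point): Point on the pawl's upright pivot axis, 115 mm above the table; rack x = -42, y = -144 mm. Its axes are the rack's.
- tray: Loose slate-grey open tray, 212 x 212 x 30 mm outside, walls and floor 6 mm, about 0.6 kg. Origin: centre of its underside; x and y along its sides.
- roll1: Roll of off-white seed tape on a blue core, absent in some starts: a rigid ring 52 mm in diameter, 36 mm tall, bore 24 mm, about 0.08 kg. Origin: centre of its lower face, z along its axis. Starts on the post at y = 175 mm of the rack, resting on the base plate, 20 mm above the table; it must be raised 44 mm to come off the post.
- roll1_mid (a point): Centre of roll1, 18 mm above its origin along its axis.
- roll2: Roll of off-white seed tape on a green core, absent in some starts: a rigid ring 52 mm in diameter, 36 mm tall, bore 24 mm, about 0.08 kg. Origin: centre of its lower face, z along its axis. Starts on the post at y = 100 mm of the rack, resting on the base plate, 20 mm above the table; it must be raised 44 mm to come off the post.
- roll2_mid (a point): Centre of roll2, 18 mm above its origin along its axis.
- roll3: Roll of off-white seed tape on a red core, absent in some starts: a rigid ring 52 mm in diameter, 36 mm tall, bore 24 mm, about 0.08 kg. Origin: centre of its lower face, z along its axis. Starts on the post at y = 25 mm of the rack, resting on the base plate, 20 mm above the table; it must be raised 44 mm to come off the post.
- roll3_mid (a point): Centre of roll3, 18 mm above its origin along its axis.
- roll4: Roll of off-white seed tape on a grey core, absent in some starts: a rigid ring 52 mm in diameter, 36 mm tall, bore 24 mm, about 0.08 kg. Origin: centre of its lower face, z along its axis. Starts on the post at y = -50 mm of the rack, resting on the base plate, 20 mm above the table; it must be raised 44 mm to come off the post.
- roll4_mid (a point): Centre of roll4, 18 mm above its origin along its axis.
- wash_bottle: Bystander: white bottle with a red cap, 60 mm wide, 150 mm tall, standing behind the tray. Origin: centre of its underside.

How it is judged (in metres and radians):
On the way, in this order (a step that is already met when the one before it is completed fails the run):
1. the pawl is thrown off while the drum is still wound (value of joint pawl above 0.5 rad and value of joint drum below 0.5 rad), for 0.2 s.
2. the drum is eased back to its stop (value of joint drum above 1.95 rad), for 0.2 s.
3. every roll lies on the floor of the tray (x of roll1_mid in the frame of tray between -0.085 and 0.085 m and y of roll1_mid in the frame of tray between -0.085 and 0.085 m and z of roll1_mid in the frame of tray between 0.005 and 0.045 m and x of roll2_mid in the frame of tray between -0.085 and 0.085 m and y of roll2_mid in the frame of tray between -0.085 and 0.085 m and z of roll2_mid in the frame of tray between 0.005 and 0.045 m and x of roll3_mid in the frame of tray between -0.085 and 0.085 m and y of roll3_mid in the frame of tray between -0.085 and 0.085 m and z of roll3_mid in the frame of tray between 0.005 and 0.045 m and x of roll4_mid in the frame of tray between -0.085 and 0.085 m and y of roll4_mid in the frame of tray between -0.085 and 0.085 m and z of roll4_mid in the frame of tray between 0.005 and 0.045 m), for 0.2 s.
At the end, for the whole second after the job is handed in: Every roll present is inside the tray, down on its floor (not stacked, centre less than 45 mm above the tray's underside and within 85 mm of its centre lines), the rolls and the tray at rest and the tray flat; the drum is wound home (below 0.25 rad) and the pawl is on (below 0.2 rad) (all of step 3 and linear speed of each of roll1, roll2, roll3, roll4, tray below 0.02 m/s and angle between tray's own z axis and vertical below 0.1 rad and value of joint drum below 0.25 rad and value of joint pawl below 0.2 rad); the robot touches nothing.
It fails at once if the drum spins back faster than 6 rad/s (about one turn a second) (velocity of joint drum above 6 rad/s).
It fails at once if the white bottle with the red cap is knocked over (angle between wash_bottle's own z axis and vertical above 0.6 rad).
Of roll1, roll2, roll3, roll4 only 2 to 4 are there at a start; the rules pass over those that are not, and their reading is None.
At some moment in a run one of tray may be knocked a few centimetres aside while the robot is not near it.
Once in a run the grip may slacken for a moment while it holds something.
It also fails if it takes over 210 s, if anything falls off the work surface, if the arm or the gripper's body presses on something with over 40 N, if the wrist force passes 120 N, or if a joint passes its speed limit or range.

## Working session

There is one attempt and no reset: what is moved stays moved. The work goes in short steps, Python scripts to look and compute and a tool call to move; the robot and the scene stay as the last step left them, time stands still between calls to the robot, and variables do not carry over. Pictures are saved under pics/ and viewed, and the job is handed in when it is done.

Besides the shell and the picture viewer there is one more tool, called after "Call:" by a JSON object that holds its "op" and its "data". apply_moves: Moves the arm, as the interface text tells. Shifts and turns lie within -1 to 1; 1 stands for 100 mm of shift or 0.5 rad of turn. Its arguments: {"type":"object","properties":{"increments":{"type":"array"}},"required":["increments"]}

```bash
ls; mkdir -p pics; python3 - <<'E'
from bench import arm
import cv2
print(arm.read_state())
for n in("side","top"):
    p=arm.get_image(n); cv2.imwrite(f"pics/{n}0.png",p["img"][:,:,::-1]); print({k:v for k,v in p.items() if k!="img"})
E
```

```text
pics
{'clock': 0.0, 'joints': array([ 1.41858829e+00,  3.85543946e-01,  6.62644742e-03, -4.86804969e-04,
       -1.19403444e+00, -2.58603040e-01]), 'joint_vel': array([ 2.01550454e-05, -1.07767324e-03, -1.45461492e-03,  1.41443438e-03,
        6.55601368e-05, -1.90018178e-04]), 'joint_efforts': array([-1.70599462e-03, -3.92288268e+01,  1.88406676e+01,  4.18607891e+00,
       -4.58289942e-03, -3.75260100e-06]), 'position': array([249.40114214, 572.60964552, 302.83109495]), 'ee_rot': array([ 9.78959437e-01, -2.04051974e-01, -1.68604329e-04,  1.08830827e-03]), 'contact_force': array([0.64015231, 0.4377956 , 0.4689148 ]), 'wrist_torque': array([-0.00278342, -0.0461288 ,  0.00451357]), 'gripper_width': 85.63735886209372}
{'fx': 422.8760163231439, 'fy': 422.8760163231439, 'cx': 312.6604101329658, 'cy': 204.0741248803367, 'k1': -0.06426696153884509, 'pose': array([[ 7.08218906e-01,  5.02516232e-01, -4.95886497e-01,
         1.06500948e+02],
       [-7.05796048e-01,  5.20546100e-01, -4.80503586e-01,
        -4.37516691e+02],
       [ 1.66709305e-02,  6.90296454e-01,  7.23334560e-01,
         7.76714783e+02],
       [ 0.00000000e+00,  0.00000000e+00,  0.00000000e+00,
         1.00000000e+00]]), 'shot': 1}
{'fx': 399.99715511719455, 'fy': 399.99715511719455, 'cx': 322.4359373239316, 'cy': 199.3782240021741, 'k1': -0.09250984283561192, 'pose': array([[ 2.91199846e-02,  9.81669818e-01, -1.88351783e-01,
         4.03622552e+02],
       [-9.99460787e-01,  2.57351123e-02, -2.03921601e-02,
         1.89138602e+00],
       [-1.51711138e-02,  1.88844040e-01,  9.81889895e-01,
         9.70973002e+02],
       [ 0.00000000e+00,  0.00000000e+00,  0.00000000e+00,
         1.00000000e+00]]), 'shot': 2}
```

View pics/side0.png

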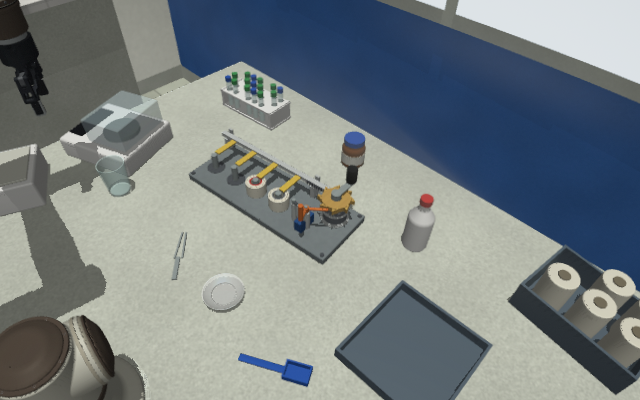

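View pics/top0.png

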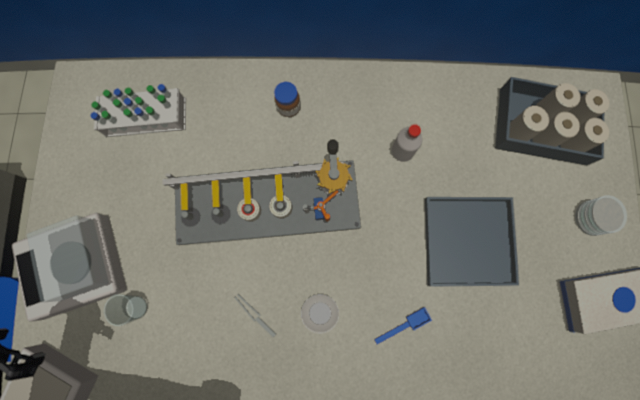

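The rack has rolls on the red (roll3) and grey (roll4) posts; the first two posts are empty. In the top view the knob is at (333,147), the pawl near (328,205) and the tray centre near (471,241).

```bash
cat > h.py <<'E'
import numpy as np, cv2
from scipy.optimize import least_squares
from scipy.spatial.transform import Rotation as R
from bench import arm
def proj(p,P):
    T=p["pose"]; q=(np.atleast_2d(P)-T[:3,3])@T[:3,:3]
    s=np.c_[q[:,0]/-q[:,2],-q[:,1]/-q[:,2]]
    r2=(s**2).sum(1,keepdims=True); s=s*(1+p["k1"]*r2)
    return np.c_[s[:,0]*p["fx"]+p["cx"],s[:,1]*p["fy"]+p["cy"]]
def ray(p,uv):
    d=np.array([(uv[0]-p["cx"])/p["fx"],(uv[1]-p["cy"])/p["fy"]]); s=d.copy()
    for _ in range(20): s=d/(1+p["k1"]*(s@s))
    v=p["pose"][:3,:3]@np.array([s[0],-s[1],-1]); return p["pose"][:3,3],v/np.linalg.norm(v)
def atz(p,uv,z):
    o,v=ray(p,uv); return o+v*(z-o[2])/v[2]
def tri(ps,uvs):
    A=np.zeros((3,3));b=np.zeros(3)
    for p,uv in zip(ps,uvs):
        o,v=ray(p,uv);M=np.eye(3)-np.outer(v,v);A+=M;b+=M@o
    return np.linalg.solve(A,b)
def rackfit(ps,obs,x0=(0,0,0)):
    # obs: list of (cam, uv, rack xyz)
    def tow(x,q): c,s=np.cos(x[2]),np.sin(x[2]); return np.array([x[0]+c*q[0]-s*q[1],x[1]+s*q[0]+c*q[1],q[2]])
    f=lambda x:np.concatenate([proj(ps[c],tow(x,q))[0]-uv for c,uv,q in obs])
    return least_squares(f,x0,loss="soft_l1",x_scale=[10,10,.1]),tow
def snap(n,f=None):
    p=arm.get_image(n)
    if f: cv2.imwrite(f"pics/{f}.png",p["img"][:,:,::-1])
    return p
def crop(p,c,w,f,s=4):
    u,v=map(int,c);im=p["img"][max(0,v-w*3//4):v+w*3//4,max(0,u-w):u+w,::-1]
    cv2.imwrite(f"pics/{f}.png",cv2.resize(im,None,fx=s,fy=s,interpolation=cv2.INTER_CUBIC))
E
cat > look.py <<'E'
from h import *
ps={n:snap(n) for n in("side","top")}
Z=dict(drum_axis=121,knob_mid=121,pawl_tab=115,pawl_pivot=115,rack=0,tray=0,roll3_mid=38,roll4_mid=38,roll1_mid=38,roll2_mid=38,wash_bottle=0)
for l,z in Z.items():
    uv={}
    for n,p in ps.items():
        m=arm.mark_of(l,p)
        if m: uv[n]=m[0]["at"]; print(l,n,np.round(m[0]["at"],1),round(m[0]["conf"],2),len(m),"atz",np.round(atz(p,uv[n],z),1))
    if len(uv)==2: print("   tri",np.round(tri([ps[n] for n in uv],list(uv.values())),1))
E
python3 look.py
```

```text
drum_axis side [335.4 185.2] 0.76 2 atz [634.    4.1 121. ]
drum_axis top [334.2 172.2] 0.65 1 atz [628.   -4.5 121. ]
   tri [624.6  -4.2 133.1]
knob_mid side [350.2 179.7] 0.95 2 atz [671.6  -7.  121. ]
knob_mid top [332.4 146.6] 0.66 1 atz [686.7   0.9 121. ]
   tri [689.7   2.9 103.8]
pawl_tab side [299.3 207.7] 0.64 1 atz [531.9  14.3 115. ]
pawl_tab top [328.9 215.7] 0.57 1 atz [532.3   4.6 115. ]
   tri [528.4   6.3 124.6]
pawl_pivot side [301.1 194.3] 0.75 1 atz [562.8  41.  115. ]
pawl_pivot top [320.6 200.1] 0.71 2 atz [566.1  23.6 115. ]
   tri [557.9  26.9 130.3]
rack side [268.2 195.5] 0.74 1 atz [577.9 180.    0. ]
rack top [260.9 198.4] 0.78 1 atz [588.3 175.    0. ]
   tri [583.9 178.4  -1.7]
tray side [411.2 353. ] 0.95 1 atz [ 495.7 -334.1    0. ]
tray top [469.1 238.7] 0.82 1 atz [ 501.4 -339.4    0. ]
   tri [ 498.4 -336.3    1.2]
roll3_mid side [252.7 188.4] 0.68 1 atz [543.3 195.6  38. ]
roll3_mid top [251.7 211.6] 0.65 1 atz [548.6 188.4  38. ]
   tri [544.5 189.9  42.1]
roll4_mid side [277.6 199.7] 0.82 1 atz [561.9 123.   38. ]
roll4_mid top [278.8 203.6] 0.72 1 atz [569.7 124.7  38. ]
   tri [568.7 127.2  30.6]
wash_bottle side [412.6 241.1] 0.81 1 atz [ 723.6 -171.4    0. ]
wash_bottle top [402.5 153.2] 0.8 2 atz [ 714.3 -177.3    0. ]
   tri [ 710.8 -175.6   14.3]
```

```bash
python3 - <<'E'
from h import *
for n,c in(("side",(275,190)),("top",(268,200))):
    crop(snap(n),c,100,n+"1",4)
E
```

```text
(no output)
```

View pics/side1.png

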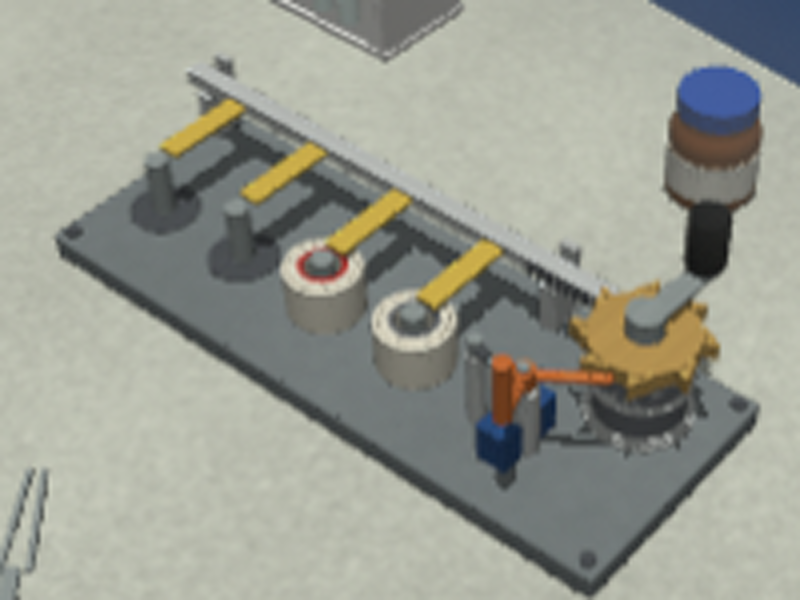

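View pics/top1.png

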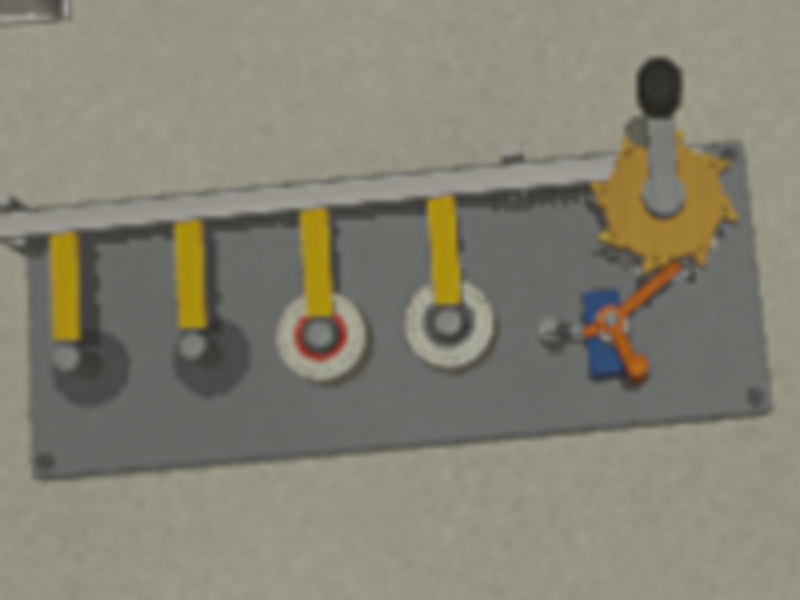

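```bash
cat > fit.py <<'E'
from h import *
import json
ps={n:snap(n) for n in("side","top")}
S=lambda a,b:np.array([175+(a-1.5)/4,115+(b-1.5)/4]);T=lambda a,b:np.array([168+(a-1.5)/4,125+(b-1.5)/4])
posts=[175,100,25,-50]
obs=[]
for (a,b),y in zip([(66,356),(192,344),(320,331),(447,320)],posts): obs.append(("top",T(a,b),(-30,y,64)))
for (a,b),y in zip([(155,158),(237,207),(321,260),(412,314)],posts): obs.append(("side",S(a,b),(-30,y,64)))
obs+=[("top",T(35,474),(-95,215,20)),("top",T(770,408),(-95,-235,20)),("top",T(740,143),(75,-235,20)),
("side",S(60,238),(-95,215,20)),("side",S(590,583),(-95,-235,20)),("side",S(757,405),(75,-235,20))]
for c in (None,"top","side"):
    o=[x for x in obs if c in(None,x[0])]
    r,tow=rackfit(ps,o,(580,175,0)); print(c,np.round(r.x,4)); print(np.round(r.fun.reshape(-1,2),1).tolist())
    for q in((24,-180,121),(-42,-144,115),(-30,25,38),(-30,-50,38)): print(np.round(tow(r.x,q),1))
print("knob top",tri([ps["side"],ps["top"]],[S(710,208),T(660,72)]), atz(ps["side"],S(710,208),141),atz(ps["top"],T(660,72),141))
print("tab top",tri([ps["side"],ps["top"]],[S(502,360),T(637,360)]), atz(ps["side"],S(502,360),127),atz(ps["top"],T(637,360),127))
E
python3 fit.py
```

```text
None [5.861147e+02 1.730150e+02 1.182000e-01]
[[-0.4, -0.2], [-0.4, -0.0], [-0.5, 0.3], [-0.0, 0.2], [0.5, 0.3], [0.1, 0.0], [0.4, -0.5], [0.5, -0.4], [-1.6, 1.1], [0.5, 1.1], [0.6, -0.9], [-1.7, -0.8], [0.4, 0.3], [1.3, 0.2]]
[631.2  -2.9 121. ]
[561.4  25.1 115. ]
[553.4 194.3  38. ]
[562.2 119.8  38. ]
top [5.867872e+02 1.726205e+02 1.199000e-01]
[[-0.2, -0.3], [-0.2, -0.2], [-0.2, 0.1], [0.2, -0.1], [-1.4, 0.9], [0.7, 0.7], [0.7, -1.3]]
[632.1  -3.2 121. ]
[562.3  24.6 115. ]
[554.  193.9  38. ]
[563.  119.4  38. ]
side [5.854433e+02 1.734943e+02 1.182000e-01]
[[0.2, 0.3], [-0.3, 0.1], [0.1, -0.5], [0.1, -0.4], [-2.1, -0.8], [-0.0, 0.3], [1.0, 0.3]]
[630.5  -2.4 121. ]
[560.7  25.5 115. ]
[552.7 194.8  38. ]
[561.5 120.3  38. ]
knob top [686.16657182   1.35418083 146.7225924 ] [690.26762343   5.85426564 141.        ] [6.89115218e+02 6.25092615e-01 1.41000000e+02]
tab top [531.48142825   9.62641614 128.7526681 ] [531.65163274  11.40180511 127.        ] [532.66051643   8.98752754 127.        ]
```

```bash
cat > go.py <<'E'
# usage: go.py x y z yaw_deg  -> next call numbers toward TCP target (multi-call sequence predicted)
import sys; from h import *
x,y,z,yaw=map(float,sys.argv[1:5]); s=arm.read_state()
p=s["position"].copy(); Rc=R.from_quat(s["ee_rot"])
def down(yaw): return R.from_euler("z",yaw)*R.from_euler("x",np.pi)
yr=np.radians(yaw); Rt=down(yr); t=np.array([x,y,z])
print("clk",round(s["clock"],2),"pos",np.round(p,1),"w",round(s["gripper_width"],1),"F",np.round(s["contact_force"],1),"j",np.round(s["joints"],2))
for k in range(12):
    d=Rc.inv().apply(t-p)/100; w=(Rc.inv()*Rt).as_rotvec()/0.5
    fd=max(1,np.abs(d).max()/.98); fw=max(1,np.abs(w).max()/.98)
    d,w=np.round(d/fd,3),np.round(w/fw,3)
    if abs(d).max()<.004 and abs(w).max()<.008: break
    print(d.tolist()+w.tolist()); p=p+Rc.apply(d*100); Rc=Rc*R.from_rotvec(w*.5)
E
python3 go.py 530 10 300 -173.2; python3 -c "
import numpy as np
c,s=np.cos(.118),np.sin(.118)
for q in((-75,-156),(-75,-132)): print(586.1+c*q[0]-s*q[1],173+s*q[0]+c*q[1])"
```

```text
clk 1.5 pos [249.6 573.  303.9] w 85.8 F [ 0.   0.4 -0.6] j [ 1.42  0.38  0.01 -0.   -1.19 -0.26]
[0.98, 0.822, 0.008, 0.0, -0.0, 0.98]
[0.98, 0.207, 0.006, 0.0, -0.0, 0.98]
[0.98, -0.284, 0.006, 0.0, -0.0, 0.98]
[0.98, -0.955, 0.009, 0.0, -0.0, 0.98]
[0.312, -0.98, 0.006, 0.0, -0.0, 0.98]
[-0.107, -0.582, 0.004, -0.0, -0.0, 0.324]
529.9868553120766 9.255335985467383
527.1614228660777 33.08844177328061
```

Call:
{"op": "apply_moves", "data": {"increments": [[[0.98,0.822,0.008,0,0,0.98,-0.2],[0.98,0.822,0.008,0,0,0.98,-0.2],[0.98,0.822,0.008,0,0,0.98,-0.2],[0.98,0.822,0.008,0,0,0.98,-0.2]]]}}

```text
clock: 1.9
position: [307.7, 455.3, 303.7]
ee_rot: [0.899, -0.438, -0.0, 0.0]
contact_force: [-0.6, 0.6, 0.9]
gripper_width: 34.2
```

Call:
{"op": "apply_moves", "data": {"increments": [[[0.98,0.207,0.006,0,0,0.98,-0.2],[0.98,0.207,0.006,0,0,0.98,-0.2],[0.98,0.207,0.006,0,0,0.98,-0.2],[0.98,0.207,0.006,0,0,0.98,-0.2]]]}}

```text
clock: 2.3
position: [351.9, 367.4, 303.0]
ee_rot: [0.766, -0.643, -0.0, -0.0]
contact_force: [-0.0, 0.4, -0.3]
gripper_width: 34.2
```

Call:
{"op": "apply_moves", "data": {"increments": [[[0.98,-0.284,0.006,0,0,0.98,-0.2],[0.98,-0.284,0.006,0,0,0.98,-0.2],[0.98,-0.284,0.006,0,0,0.98,-0.2],[0.98,-0.284,0.006,0,0,0.98,-0.2]]]}}

```text
clock: 2.7
position: [397.3, 275.9, 302.2]
ee_rot: [-0.587, 0.81, 0.0, 0.0]
contact_force: [-0.1, 1.0, -0.1]
gripper_width: 34.0
```

Call:
{"op": "apply_moves", "data": {"increments": [[[0.98,-0.955,0.009,0,0,0.98,-0.2],[0.98,-0.955,0.009,0,0,0.98,-0.2],[0.98,-0.955,0.009,0,0,0.98,-0.2],[0.98,-0.955,0.009,0,0,0.98,-0.2]]]}}

```text
clock: 3.1
position: [458.7, 151.9, 301.0]
ee_rot: [-0.372, 0.928, -0.0, -0.0]
contact_force: [0.7, 0.1, -0.8]
gripper_width: 34.3
```

Call:
{"op": "apply_moves", "data": {"increments": [[[0.312,-0.98,0.006,0,0,0.98,-0.2],[0.312,-0.98,0.006,0,0,0.98,-0.2],[0.312,-0.98,0.006,0,0,0.98,-0.2],[0.312,-0.98,0.006,0,0,0.98,-0.2]]]}}

```text
clock: 3.5
position: [504.2, 61.3, 300.3]
ee_rot: [-0.136, 0.991, -0.0, -0.0]
contact_force: [0.1, 0.8, -1.4]
gripper_width: 34.3
```

```bash
python3 go.py 530 10 250 -173.2
```

```text
clk 3.5 pos [504.2  61.3 300.3] w 34.3 F [ 0.1  0.8 -1.4] j [ 0.44  0.19 -0.28  0.   -1.1  -1.74]
[-0.11, -0.563, 0.503, -0.0, -0.0, 0.31]
```

Call:
{"op": "apply_moves", "data": {"increments": [[[-0.11,-0.563,0.503,0,0,0.31,-0.2],[-0.11,-0.563,0.503,0,0,0.31,-0.2],[-0.11,-0.563,0.503,0,0,0.31,-0.2],[-0.11,-0.563,0.503,0,0,0.31,-0.2]]]}}

```text
clock: 3.9
position: [530.0, 11.7, 250.1]
ee_rot: [-0.063, 0.998, -0.0, -0.0]
contact_force: [0.5, -0.4, 0.3]
gripper_width: 34.4
```

```bash
python3 go.py 530 10 178 -173.2; python3 - <<'E'
from h import *
for n in("side","top"):
    p=snap(n); crop(p,proj(p,[530,10,150])[0],70,n+"2",5)
E
```

```text
clk 3.9 pos [530.   11.7 250.1] w 34.4 F [ 0.5 -0.4  0.3] j [ 0.33  0.27 -0.3   0.   -1.   -1.77]
[0.002, -0.017, 0.721, -0.001, -0.001, 0.013]
```

View pics/side2.png

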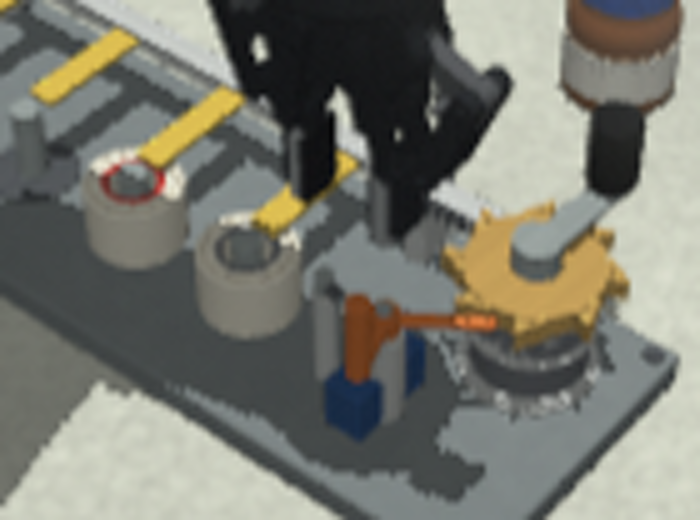

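Call:
{"op": "apply_moves", "data": {"increments": [[[0.002,-0.017,0.35,0,0,0.013,-0.2],[0.002,-0.017,0.35,0,0,0.013,-0.2],[0.002,-0.017,0.721,0,0,0.013,-0.2],[0.002,-0.017,0.721,0,0,0.013,-0.2],[0.002,-0.017,0.721,0,0,0.013,-0.2]]]}}

```text
clock: 4.5
position: [530.2, 10.7, 179.3]
ee_rot: [-0.06, 0.998, -0.0, 0.0]
contact_force: [0.2, 0.9, 1.2]
gripper_width: 34.6
```

```bash
python3 go.py 528 40 178 -173.2; python3 - <<'E'
from h import *
for n in("side","top"):
    p=snap(n); crop(p,proj(p,[530,10,110])[0],70,n+"3",5)
E
```

```text
clk 4.5 pos [530.2  10.7 179.3] w 34.6 F [0.2 0.9 1.2] j [ 0.33  0.35 -0.39  0.   -0.82 -1.78]
[-0.013, 0.294, 0.013, -0.001, 0.001, 0.004]
```

View pics/side3.png

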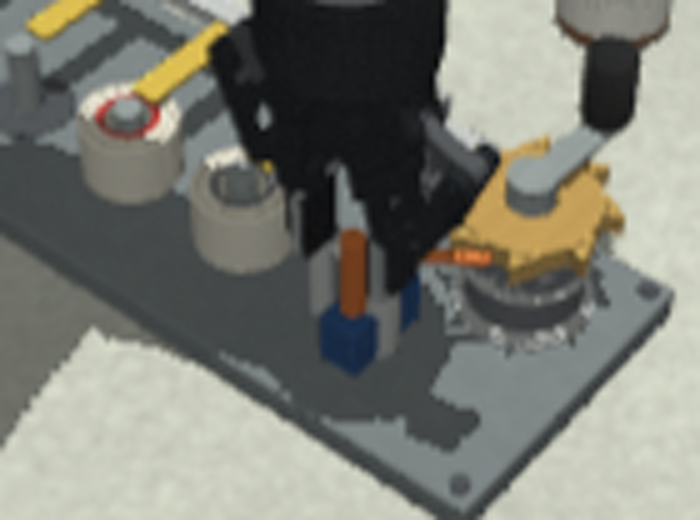

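View pics/top3.png

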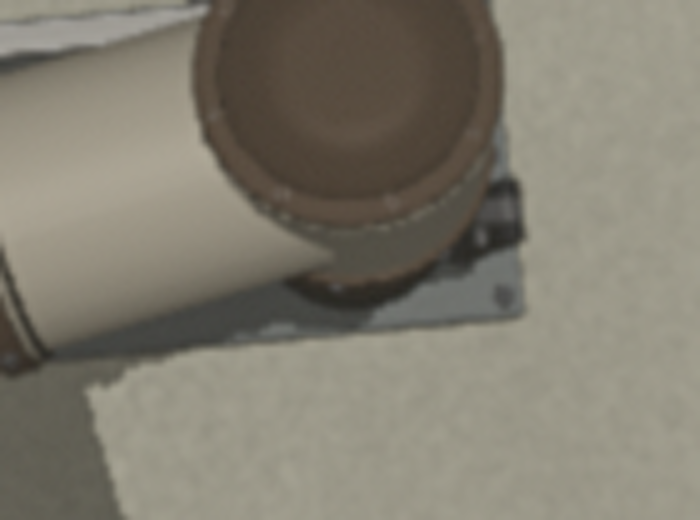

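Call:
{"op": "apply_moves", "data": {"increments": [[[0,0.08,0.01,0,0,0,-0.2],[0,0.15,0.01,0,0,0,-0.2],[0,0.2,0.01,0,0,0,-0.2],[0,0.25,0.01,0,0,0,-0.2],[0,0.3,0.01,0,0,0,-0.2],[0,0.32,0.01,0,0,0,-0.2],[0,0.32,0.01,0,0,0,-0.2]]]}}

```text
clock: 5.3
position: [526.2, 42.6, 177.0]
ee_rot: [-0.06, 0.998, 0.0, 0.0]
contact_force: [0.2, -1.0, 0.5]
gripper_width: 34.3
```

```bash
python3 - <<'E'
from h import *
for n in("side",):
    p=snap(n); crop(p,proj(p,[530,10,110])[0],70,n+"4",5)
E
```

```text
(no output)
```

View pics/side4.png

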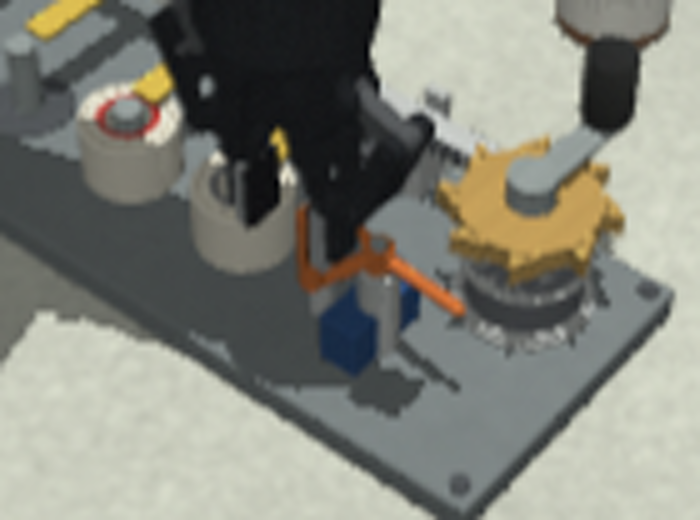

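```bash
python3 go.py 526 42 245 -173.2;
```

```text
clk 5.35 pos [526.1  42.3 177. ] w 34.3 F [0.1 0.7 0.3] j [ 0.39  0.35 -0.4  -0.   -0.82 -1.84]
[0.002, -0.003, -0.68, 0.0, 0.0, 0.002]
```

Call:
{"op": "apply_moves", "data": {"increments": [[[0,0,-0.3,0,0,0,-0.2],[0,0,-0.7,0,0,0,-0.2],[0,0,-0.7,0,0,0,0.2],[0,0,-0.7,0,0,0,0.2]]]}}

```text
clock: 5.75
position: [526.3, 42.0, 248.0]
ee_rot: [-0.059, 0.998, 0.001, 0.001]
contact_force: [0.9, 0.1, -0.3]
gripper_width: 51.2
```

```bash
python3 go.py 687 4 245 -173.2;
```

```text
clk 5.75 pos [526.3  42.  248. ] w 51.2 F [ 0.9  0.1 -0.3] j [ 0.39  0.27 -0.31 -0.   -0.99 -1.84]
[-0.98, -0.359, 0.021, 0.002, 0.005, 0.0]
[-0.571, -0.209, 0.011, 0.0, -0.0, 0.0]
```

Call:
{"op": "apply_moves", "data": {"increments": [[[-0.98,-0.359,0.02,0,0,0,0.2],[-0.98,-0.359,0.02,0,0,0,0.2],[-0.98,-0.359,0.02,0,0,0,0.2],[-0.98,-0.359,0.02,0,0,0,0.2]]]}}

```text
clock: 6.15
position: [627.7, 17.4, 242.1]
ee_rot: [-0.059, 0.998, -0.0, -0.002]
contact_force: [-0.4, -0.1, -1.1]
gripper_width: 51.5
```

Call:
{"op": "apply_moves", "data": {"increments": [[[-0.571,-0.209,0.011,0,0,0,0.2],[-0.571,-0.209,0.011,0,0,0,0.2],[-0.571,-0.209,0.011,0,0,0,0.2],[-0.571,-0.209,0.011,0,0,0,0.2]]]}}

```text
clock: 6.55
position: [685.6, 4.4, 243.7]
ee_rot: [-0.06, 0.998, 0.0, -0.001]
contact_force: [-0.1, 0.1, 0.3]
gripper_width: 51.6
```

```bash
python3 go.py 687 4 182 -173.2; python3 - <<'E'
from h import *
for n in("side",):
    p=snap(n); crop(p,proj(p,[650,10,130])[0],80,n+"5",5)
E
```

```text
clk 6.55 pos [685.6   4.4 243.7] w 51.6 F [-0.1  0.1  0.3] j [ 0.24  0.53  0.09 -0.   -1.13 -1.69]
[-0.015, -0.005, 0.617, 0.001, -0.003, 0.001]
```

View pics/side5.png

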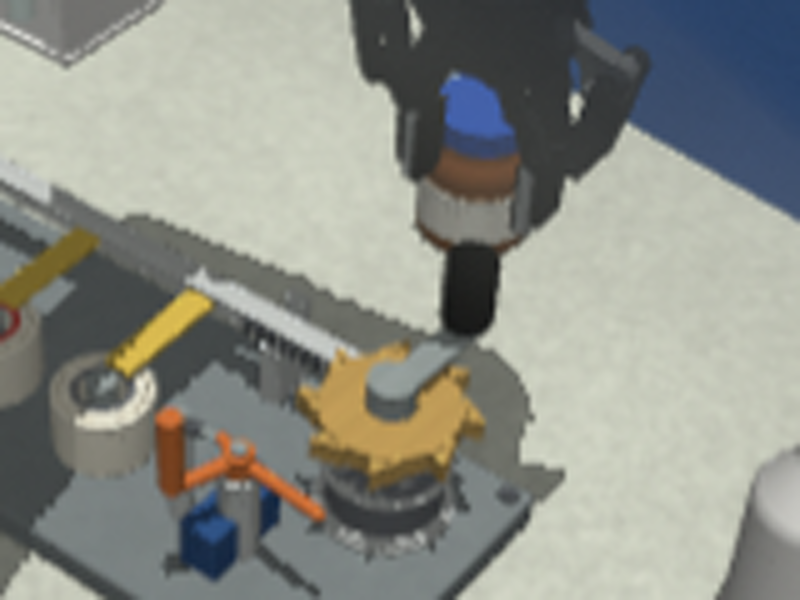

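The pawl is off (tab at crop (170,450), nose clear of the wheel) and the knob sits between the open fingers.

Call:
{"op": "apply_moves", "data": {"increments": [[[-0.015,-0.005,0.3,0,0,0,0.2],[-0.015,-0.005,0.55,0,0,0,0.2],[-0.015,-0.005,0.62,0,0,0,0.2],[-0.015,-0.005,0.62,0,0,0,0.2],[-0.015,-0.005,0.62,0,0,0,0.2]]]}}

```text
clock: 7.1
position: [688.7, 4.0, 183.7]
ee_rot: [-0.06, 0.998, -0.0, 0.001]
contact_force: [0.3, 0.2, -1.3]
gripper_width: 51.6
```

Call:
{"op": "apply_moves", "data": {"increments": [[[0,0,0,0,0,0,-0.2],[0,0,0,0,0,0,-0.4],[0,0,0,0,0,0,-1],[0,0,0,0,0,0,-1],[0,0,0,0,0,0,-1],[0,0,0,0,0,0,-1]]]}}

```text
clock: 7.7
position: [689.0, 3.6, 183.8]
ee_rot: [-0.06, 0.998, -0.0, 0.001]
contact_force: [-1.0, -0.8, 5.7]
gripper_width: 24.3
```

```bash
cat > arc.py <<'E'
# arc.py drum_from drum_to n : rows in tool axes
import sys; from h import *
a,b,n=float(sys.argv[1]),float(sys.argv[2]),int(sys.argv[3])
s=arm.read_state();Rc=R.from_quat(s["ee_rot"]); 
ax=np.array([631.2,-2.9]); v=s["position"][:2]-ax
print(np.round(s["position"],1),"r",np.hypot(*v),"drum est",.118-np.arctan2(v[1],v[0]),"F",np.round(s["contact_force"],1),"w",s["gripper_width"],"t",s["clock"])
k=lambda d:ax+55*np.array([np.cos(.118-d),np.sin(.118-d)])
for d in np.linspace(a,b,n+1)[1:]:
    D=np.r_[k(d)-k(a),0]; print(round(d,2),np.round(Rc.inv().apply(D)/100,3).tolist())
E
python3 arc.py 0 0.8 8
```

```text
[689.    3.6 183.8] r 58.151334960064 drum est 0.00536554337450923 F [-1.  -0.8  5.7] w 24.27578904416882 t 7.7
0.1 [0.003, -0.055, 0.0]
0.2 [0.011, -0.109, 0.0]
0.3 [0.025, -0.162, 0.0]
0.4 [0.044, -0.214, -0.0]
0.5 [0.068, -0.264, -0.0]
0.6 [0.097, -0.31, -0.0]
0.7 [0.13, -0.354, -0.0]
0.8 [0.167, -0.394, -0.0]
```

Call:
{"op": "apply_moves", "data": {"increments": [[[0.003,-0.055,0,0,0,0,-1],[0.011,-0.109,0,0,0,0,-1],[0.025,-0.162,0,0,0,0,-1],[0.044,-0.214,0,0,0,0,-1],[0.068,-0.264,0,0,0,0,-1],[0.097,-0.31,0,0,0,0,-1],[0.13,-0.354,0,0,0,0,-1],[0.167,-0.394,0,0,0,0,-1]]]}}

```text
clock: 8.5
position: [677.1, -36.3, 183.8]
ee_rot: [-0.06, 0.998, 0.001, 0.002]
contact_force: [-2.2, 4.2, 6.7]
gripper_width: 24.4
```

```bash
python3 arc.py 0.8 1.6 8; python3 - <<'E'
from h import *
for n in("side",):
    p=snap(n); crop(p,proj(p,[650,10,130])[0],80,n+"6",5)
E
```

```text
[677.1 -36.3 183.8] r 56.785594994310195 drum est 0.747639683890003 F [-2.2  4.2  6.7] w 24.36456201902274 t 8.5
0.9 [0.041, -0.036, -0.0]
1.0 [0.086, -0.068, -0.0]
1.1 [0.134, -0.095, -0.001]
1.2 [0.184, -0.118, -0.001]
1.3 [0.236, -0.135, -0.001]
1.4 [0.29, -0.147, -0.001]
1.5 [0.345, -0.153, -0.001]
1.6 [0.4, -0.154, -0.002]
```

View pics/side6.png

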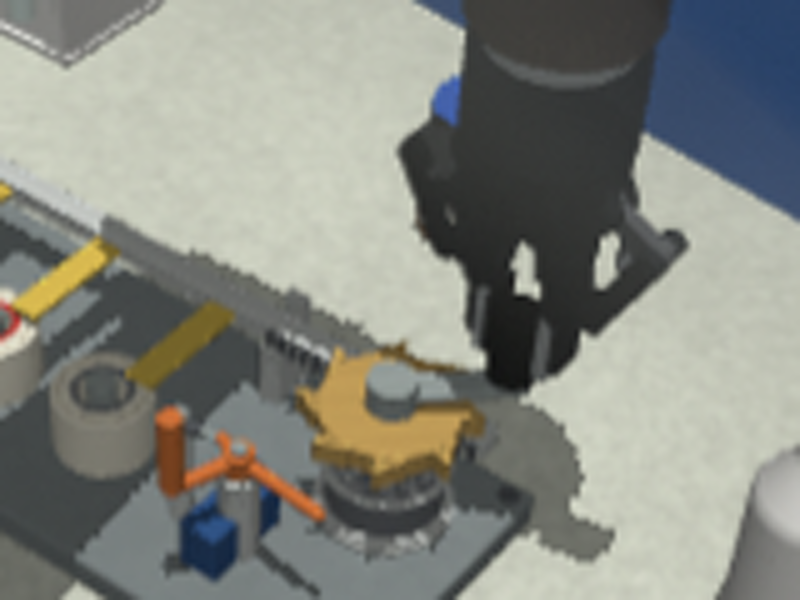

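The knob is held and the crank and tabs are moving.

Call:
{"op": "apply_moves", "data": {"increments": [[[0.041,-0.036,0,0,0,0,-1],[0.086,-0.068,0,0,0,0,-1],[0.134,-0.095,0,0,0,0,-1],[0.184,-0.118,0,0,0,0,-1],[0.236,-0.135,0,0,0,0,-1],[0.29,-0.147,0,0,0,0,-1],[0.345,-0.153,0,0,0,0,-1],[0.4,-0.154,0,0,0,0,-1]]]}}

```text
clock: 9.35
position: [640.2, -56.5, 183.8]
ee_rot: [-0.06, 0.998, 0.0, 0.003]
contact_force: [2.6, 3.4, 6.3]
gripper_width: 24.7
```

```bash
python3 arc.py 1.6 2.2 6
```

```text
[640.2 -56.5 183.8] r 54.377477513113064 drum est 1.5219136770790134 F [2.6 3.4 6.3] w 24.66938301802021 t 9.35
1.7 [0.055, 0.004, -0.0]
1.8 [0.109, 0.014, -0.001]
1.9 [0.162, 0.03, -0.001]
2.0 [0.213, 0.05, -0.001]
2.1 [0.261, 0.076, -0.002]
2.2 [0.307, 0.106, -0.002]
```

Call:
{"op": "apply_moves", "data": {"increments": [[[0.055,0.004,0,0,0,0,-1],[0.109,0.014,0,0,0,0,-1],[0.162,0.03,0,0,0,0,-1],[0.213,0.05,0,0,0,0,-1],[0.261,0.076,0,0,0,0,-1],[0.285,0.09,0,0,0,0,-1],[0.285,0.09,0,0,0,0,-1],[0.285,0.09,0,0,0,0,-1]]]}}

```text
clock: 10.15
position: [611.8, -52.1, 183.8]
ee_rot: [-0.06, 0.998, -0.0, 0.004]
contact_force: [4.9, -0.9, 4.0]
gripper_width: 24.8
```

```bash
python3 arc.py 2.1 2.2 2
```

```text
[611.8 -52.1 183.8] r 52.87253971243626 drum est 2.0646046508614337 F [ 4.9 -0.9  4. ] w 24.806497406151728 t 10.15
2.15 [0.023, 0.015, -0.0]
2.2 [0.046, 0.03, -0.0]
```

Call:
{"op": "apply_moves", "data": {"increments": [[[0.023,0.015,0,0,0,0,-1],[0.046,0.03,0,0,0,0,-1],[0.06,0.04,0,0,0,0,-1],[0.06,0.04,0,0,0,0,-1],[0.06,0.04,0,0,0,0,-1],[0.06,0.04,0,0,0,0,-1]]]}}

```text
clock: 10.75
position: [610.4, -51.3, 184.0]
ee_rot: [-0.06, 0.998, -0.002, 0.01]
contact_force: [20.9, -14.1, -7.8]
gripper_width: 24.2
```

```bash
python3 arc.py 2.1 2.2 2
```

```text
[610.4 -51.3 184. ] r 52.69561707671822 drum est 2.0944425016139046 F [ 20.9 -14.1  -7.8] w 24.215724141656928 t 10.75
2.15 [0.023, 0.015, -0.001]
2.2 [0.046, 0.03, -0.001]
```

At the stop (force rose to 25 N, no further movement). Relax, open, rise.

Call:
{"op": "apply_moves", "data": {"increments": [[[-0.05,-0.03,0,0,0,0,-1],[-0.05,-0.03,0,0,0,0,0.3],[-0.05,-0.03,0,0,0,0,0.3],[-0.05,-0.03,0,0,0,0,0.3],[-0.05,-0.03,-0.3,0,0,0,0.3],[-0.05,-0.03,-0.7,0,0,0,0.3],[-0.05,-0.03,-0.8,0,0,0,0.3],[-0.05,-0.03,-0.8,0,0,0,0.3]]]}}

```text
clock: 11.55
position: [608.2, -50.7, 263.9]
ee_rot: [-0.06, 0.998, 0.0, 0.002]
contact_force: [-0.6, 0.2, 0.3]
gripper_width: 55.1
```

```bash
python3 go.py 562 120 240 -83.2; python3 - <<'E'
from h import *
for n in("side",):
    p=snap(n); crop(p,proj(p,[620,60,110])[0],90,n+"7",4)
E
```

```text
clk 11.55 pos [608.2 -50.7 263.9] w 55.1 F [-0.6  0.2  0.3] j [ 0.18  0.39 -0.09 -0.   -1.09 -1.63]
[0.144, 0.98, 0.134, -0.002, 0.002, -0.98]
[-0.263, 0.732, 0.105, -0.002, 0.002, -0.98]
[-0.0, -0.0, 0.0, -0.001, 0.002, -0.98]
[0.0, -0.0, 0.0, -0.001, 0.001, -0.2]
```

View pics/side7.png

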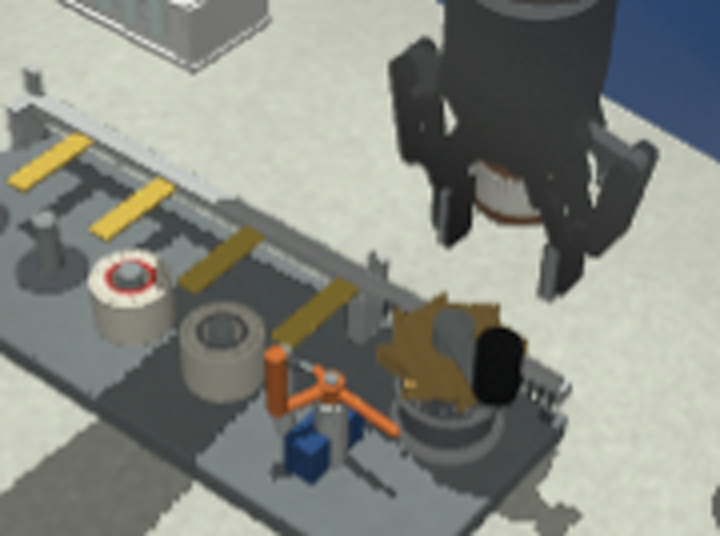

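Call:
{"op": "apply_moves", "data": {"increments": [[[0.144,0.98,0,0,0,-0.98,0.7],[0.144,0.98,0,0,0,-0.98,0.7],[0.144,0.98,0,0,0,-0.98,0.7],[0.144,0.98,0.134,0,0,-0.98,0.7]]]}}

```text
clock: 12.0
position: [581.5, 46.3, 248.0]
ee_rot: [-0.303, 0.953, -0.0, -0.0]
contact_force: [0.3, 0.7, -0.7]
gripper_width: 72.7
```

Call:
{"op": "apply_moves", "data": {"increments": [[[-0.263,0.732,0.1,0,0,-0.98,0.7],[-0.263,0.732,0.1,0,0,-0.98,0.7],[-0.263,0.732,0.1,0,0,-0.98,0.7],[-0.263,0.732,0.1,0,0,-0.98,0.7]]]}}

```text
clock: 12.4
position: [560.2, 120.4, 235.9]
ee_rot: [-0.525, 0.851, 0.0, -0.003]
contact_force: [-0.2, 0.1, 0.4]
gripper_width: 72.9
```

Call:
{"op": "apply_moves", "data": {"increments": [[[0,0,0,0,0,-0.98,0.7],[0,0,0,0,0,-0.98,0.7],[0,0,0,0,0,-0.98,0.7],[0,0,0,0,0,-0.98,0.7]]]}}

```text
clock: 12.8
position: [560.5, 119.3, 236.1]
ee_rot: [0.715, -0.699, -0.001, 0.002]
contact_force: [-0.1, -0.3, 1.1]
gripper_width: 73.0
```

```bash
python3 go.py 562.2 119.8 180 -83.2
```

```text
clk 12.8 pos [560.5 119.3 236.1] w 73.0 F [-0.1 -0.3  1.1] j [ 0.49  0.36 -0.22 -0.   -1.   -0.47]
[-0.005, -0.02, 0.56, 0.01, -0.003, -0.194]
```

Call:
{"op": "apply_moves", "data": {"increments": [[[-0.005,-0.02,0.3,0.01,0,-0.194,0.7],[-0.005,-0.02,0.56,0.01,0,-0.194,0.7],[-0.005,-0.02,0.56,0.01,0,-0.194,0.7],[-0.005,-0.02,0.56,0.01,0,-0.194,0.7]]]}}

```text
clock: 13.2
position: [563.2, 119.9, 181.4]
ee_rot: [0.747, -0.665, 0.001, -0.0]
contact_force: [0.6, 0.1, 0.6]
gripper_width: 72.9
```

```bash
python3 go.py 562.2 119.8 98 -83.2;python3 - <<'E'
from h import *
for n in("side",):
    p=snap(n); crop(p,proj(p,[562,120,90])[0],80,n+"8",5)
E
```

```text
clk 13.2 pos [563.2 119.9 181.4] w 72.9 F [0.6 0.1 0.6] j [ 0.49  0.42 -0.28  0.   -0.87 -0.38]
[-0.001, 0.012, 0.834, -0.004, -0.003, -0.006]
```

View pics/side8.png

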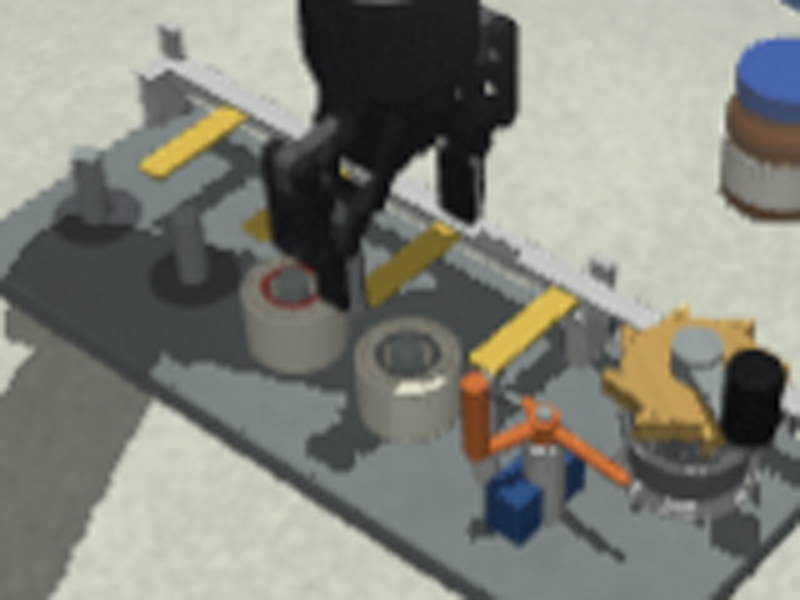

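Call:
{"op": "apply_moves", "data": {"increments": [[[0,0.01,0.3,0,0,0,0.7],[0,0.01,0.55,0,0,0,0.7],[0,0.01,0.7,0,0,0,0.7],[0,0.01,0.82,0,0,0,0.7],[0,0.01,0.83,0,0,0,0.7],[0,0.01,0.83,0,0,0,0.7]]]}}

```text
clock: 13.85
position: [563.8, 120.4, 100.3]
ee_rot: [0.747, -0.665, 0.002, -0.002]
contact_force: [0.6, -0.2, 0.2]
gripper_width: 72.9
```

```bash
python3 go.py 562.2 119.8 98 -83.2;python3 - <<'E'
from h import *
for n in("side",):
    p=snap(n); crop(p,proj(p,[562,120,60])[0],70,n+"9",5)
E
```

```text
clk 13.85 pos [563.8 120.4 100.3] w 72.9 F [ 0.6 -0.2  0.2] j [ 0.49  0.52 -0.35  0.   -0.69 -0.38]
[0.004, 0.016, 0.023, -0.013, 0.0, -0.006]
```

View pics/side9.png

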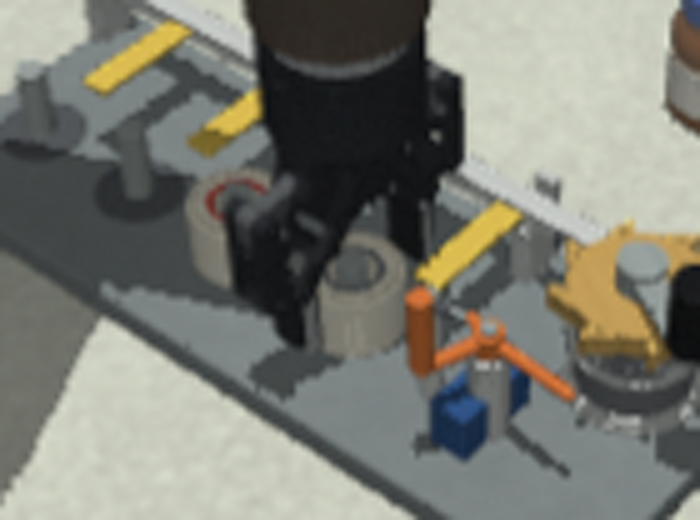

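Call:
{"op": "apply_moves", "data": {"increments": [[[0.003,0.01,0.02,0,0,0,0.4],[0.003,0.01,0.02,0,0,0,0],[0.003,0.01,0.02,0,0,0,-1],[0.003,0.01,0.02,0,0,0,-1],[0.003,0.01,0.02,0,0,0,-1],[0.003,0.01,0.02,0,0,0,-1]]]}}

```text
clock: 14.5
position: [562.7, 119.9, 98.7]
ee_rot: [0.747, -0.665, 0.002, -0.002]
contact_force: [-2.4, 0.6, 6.3]
gripper_width: 50.7
```

Call:
{"op": "apply_moves", "data": {"increments": [[[0,0,-0.1,0,0,0,-1],[0,0,-0.25,0,0,0,-1],[0,0,-0.45,0,0,0,-1],[0,0,-0.7,0,0,0,-1],[0,0,-0.9,0,0,0,-1],[0,0,-0.9,0,0,0,-1]]]}}

```text
clock: 15.1
position: [563.1, 120.3, 190.9]
ee_rot: [0.747, -0.665, 0.003, -0.005]
contact_force: [0.1, 0.1, -1.3]
gripper_width: 50.4
```

```bash
python3 - <<'E'
from h import *
for n in("side",):
    p=snap(n); crop(p,proj(p,[562,120,90])[0],80,n+"10",5)
E
python3 look.py | grep -A2 -E "tray|roll"
```

```text
tray side [427.4 360.6] 0.78 1 atz [ 505.3 -365.3    0. ]
tray top [481.3 237.7] 0.83 1 atz [ 504.5 -370.     0. ]
   tri [ 502.9 -366.6    6.7]
roll3_mid side [255.3 188. ] 0.93 1 atz [548.9 192.2  38. ]
roll3_mid top [253.4 210.6] 0.86 1 atz [551.2 184.5  38. ]
   tri [547.5 184.9  44.7]
roll4_mid side [275.2 170.8] 0.91 1 atz [627.3 206.   38. ]
roll4_mid top [274.2 199.1] 0.63 1 atz [580.3 136.2  38. ]
   tri [561.5 123.2 132.5]
roll1_mid side [292.3 204.7] 0.62 1 atz [576.2  85.8  38. ]
wash_bottle side [414.9 241.6] 0.83 1 atz [ 726.3 -176.2    0. ]
wash_bottle top [400.2 154.4] 0.69 1 atz [ 710.9 -171.4    0. ]
```

View pics/side10.png

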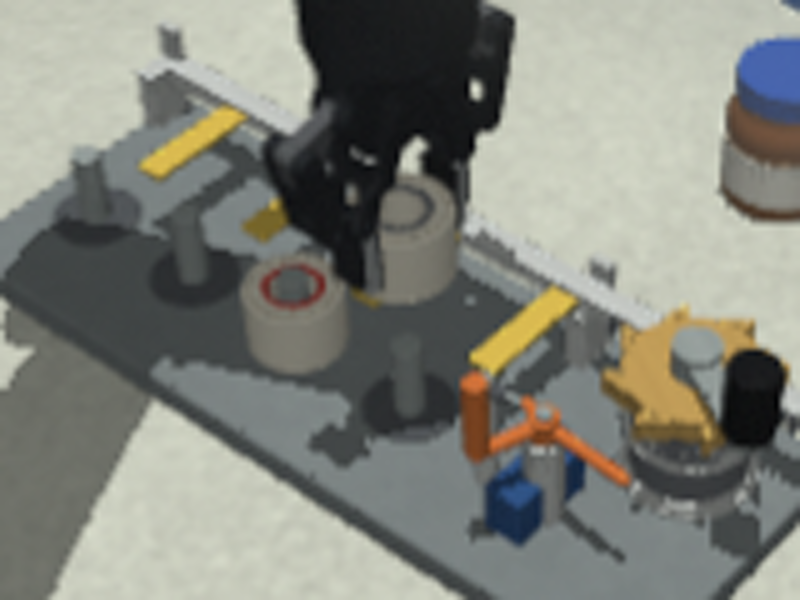

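```bash
cat > tray.py <<'E'
from h import *
import sys
out=[]
for n in ("top","side"):
    p=snap(n); o=arm.outline_of("tray",p)
    if not o: continue
    m=(o[0]["pixels"]).astype(np.uint8); 
    c=max(cv2.findContours(m,0,1)[0],key=cv2.contourArea)[:,0].astype(float)
    h=cv2.convexHull(c.astype(np.float32))[:,0]
    # fit: silhouette of box 212x212x30 at pose (x,y,yaw)
    q=np.array([[a,b,z] for a in(-106,106) for b in(-106,106) for z in(0,30)],float)
    def sil(x):
        cs,s=np.cos(x[2]),np.sin(x[2]); P=np.c_[x[0]+cs*q[:,0]-s*q[:,1],x[1]+s*q[:,0]+cs*q[:,1],q[:,2]]
        return cv2.convexHull(proj(p,P).astype(np.float32))
    f=lambda x:np.array([cv2.pointPolygonTest(sil(x),(float(a),float(b)),True) for a,b in h])
    r=min((least_squares(f,(500,-350,t),x_scale=[10,10,.1],diff_step=1e-3,loss="soft_l1") for t in(-.2,0.01,.2)),key=lambda r:r.cost)
    print(n,o[0]["conf"],np.round(r.x,3),"rms",np.sqrt((r.fun**2).mean()))
    crop(p,h.mean(0),90,"tray_"+n+sys.argv[1],4)
E
python3 tray.py a
```

```text
top 0.84 [ 5.02216e+02 -3.68189e+02  4.10000e-02] rms 0.5611913282848853
side 0.72 [ 5.04011e+02 -3.66329e+02  1.90000e-02] rms 0.6258381129767567
```

View pics/tray_topa.png

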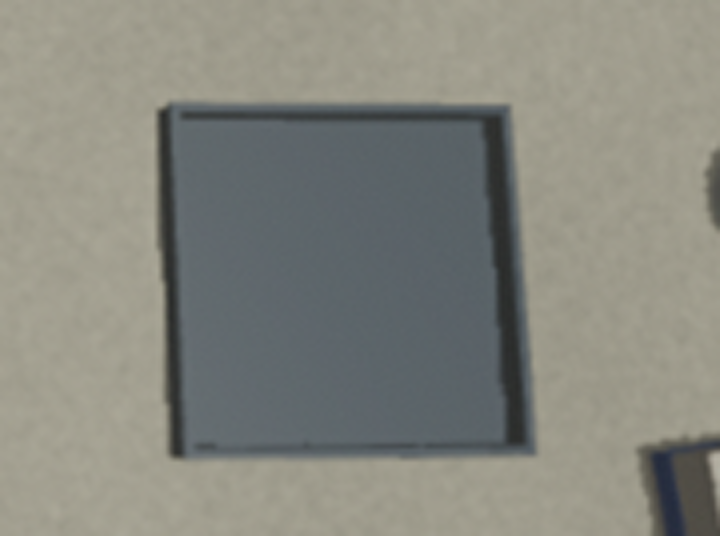

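```bash
python3 go.py 503 -367 245 -173.2
```

```text
clk 16.55 pos [561.8 119.7 187.5] w 50.8 F [0.9 0.2 0.3] j [ 0.49  0.41 -0.28  0.   -0.88 -0.38]
[0.98, 0.235, -0.119, -0.003, 0.002, 0.98]
[0.98, -0.255, -0.119, -0.002, 0.002, 0.98]
[0.98, -0.903, -0.156, -0.002, 0.003, 0.98]
[0.342, -0.98, -0.121, -0.001, 0.0, 0.195]
[0.121, -0.497, -0.06, 0.0, 0.0, 0.0]
```

```bash
python3 go.py 503 -407 255 -83.2
```

```text
clk 16.55 pos [561.8 119.7 187.5] w 50.8 F [0.9 0.2 0.3] j [ 0.49  0.41 -0.28  0.   -0.88 -0.38]
[0.98, 0.225, -0.129, -0.01, -0.0, -0.006]
[0.98, 0.229, -0.128, -0.0, -0.0, -0.0]
[0.98, 0.229, -0.128, -0.0, -0.0, -0.0]
[0.98, 0.229, -0.128, -0.0, -0.0, -0.0]
[0.98, 0.23, -0.128, -0.0, -0.0, -0.0]
[0.261, 0.061, -0.034, -0.0, -0.0, -0.0]
```

Call:
{"op": "apply_moves", "data": {"increments": [[[0,0,-0.35,0,0,0,-1],[0.1,0,-0.67,0,0,0,-1],[0.5,0.1,-0.67,0,0,0,-1],[0.98,0.225,-0.67,0,0,0,-1],[0.98,0.225,-0.67,0,0,0,-1]]]}}

```text
clock: 17.05
position: [548.9, 15.7, 254.7]
ee_rot: [0.745, -0.667, 0.001, -0.001]
contact_force: [-0.6, -0.1, -0.4]
gripper_width: 50.6
```

Call:
{"op": "apply_moves", "data": {"increments": [[[0.4,0.1,0,0,0,0,-1],[0.8,0.2,0,0,0,0,-1],[0.98,0.23,0,0,0,0,-1],[0.98,0.23,0,0,0,0,-1]]]}}

```text
clock: 17.45
position: [538.5, -82.1, 254.3]
ee_rot: [0.746, -0.666, 0.002, -0.002]
contact_force: [0.4, -0.5, -1.1]
gripper_width: 50.5
```

Call:
{"op": "apply_moves", "data": {"increments": [[[0.4,0.1,0,0,0,0,-1],[0.8,0.2,0,0,0,0,-1],[0.98,0.23,0,0,0,0,-1],[0.98,0.23,0,0,0,0,-1]]]}}

```text
clock: 17.85
position: [527.3, -181.4, 254.0]
ee_rot: [0.746, -0.666, 0.002, -0.002]
contact_force: [-0.6, 0.4, -0.9]
gripper_width: 50.1
```

Call:
{"op": "apply_moves", "data": {"increments": [[[0.4,0.1,0,0,0,0,-1],[0.8,0.2,0,0,0,0,-1],[0.98,0.23,0,0,0,0,-1],[0.98,0.23,0,0,0,0,-1]]]}}

```text
clock: 18.25
position: [516.1, -280.9, 253.8]
ee_rot: [0.746, -0.666, 0.002, -0.002]
contact_force: [0.4, -0.3, -0.5]
gripper_width: 49.9
```

Call:
{"op": "apply_moves", "data": {"increments": [[[0.4,0.1,0,0,0,0,-1],[0.8,0.2,0,0,0,0,-1],[0.98,0.23,0,0,0,0,-1],[0.98,0.23,0,0,0,0,-1]]]}}

```text
clock: 18.65
position: [504.6, -380.8, 253.5]
ee_rot: [0.746, -0.666, 0.002, -0.002]
contact_force: [-0.0, 0.7, -1.6]
gripper_width: 50.4
```

```bash
python3 go.py 503 -407 155 -83.2; python3 - <<'E'
from h import *
p=snap("side","side11")
E
```

```text
clk 18.65 pos [ 504.6 -380.8  253.5] w 50.4 F [-0.   0.7 -1.6] j [-0.39  0.43 -0.05 -0.   -1.09  0.51]
[0.258, 0.05, 0.98, -0.01, -0.0, -0.009]
[0.001, 0.0, 0.005, 0.0, -0.0, -0.0]
```

View pics/side11.png

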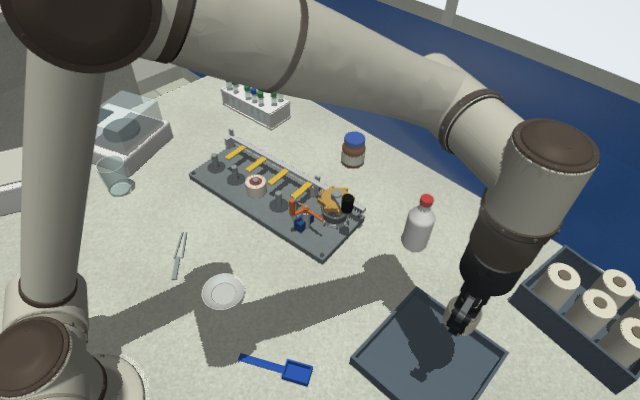

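Call:
{"op": "apply_moves", "data": {"increments": [[[0.258,0.05,0.2,-0.01,0,0,-1],[0.258,0.05,0.5,-0.01,0,0,-1],[0.258,0.05,0.8,-0.01,0,0,-1],[0.258,0.05,0.98,-0.01,0,0,-1],[0.258,0.05,0.98,-0.01,0,0,-1]]]}}

```text
clock: 19.2
position: [502.0, -403.6, 152.9]
ee_rot: [0.747, -0.665, -0.003, 0.001]
contact_force: [-0.7, 0.3, -0.8]
gripper_width: 50.4
```

```bash
python3 go.py 503 -407 86 -83.2; python3 tray.py b;  python3 - <<'E'
from h import *
p=snap("side"); crop(p,proj(p,[503,-370,60])[0],80,"side12",5)
E
```

```text
clk 19.2 pos [ 502.  -403.6  152.9] w 50.4 F [-0.7  0.3 -0.8] j [-0.43  0.55 -0.12 -0.   -0.9   0.54]
[0.038, -0.01, 0.668, 0.011, 0.009, -0.003]
top 0.97 [ 5.00918e+02 -3.68282e+02 -1.30000e-02] rms 10.77340018736422
```

View pics/side12.png

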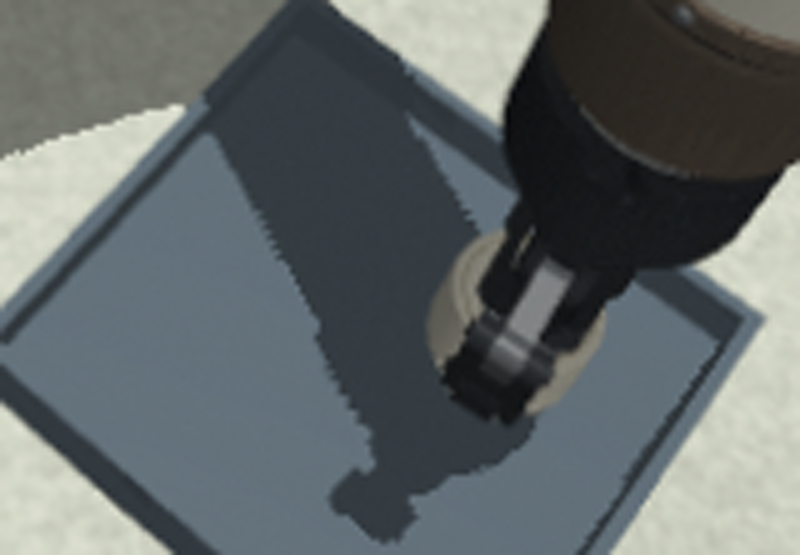

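Call:
{"op": "apply_moves", "data": {"increments": [[[0.03,-0.01,0.2,0,0,0,-1],[0.03,-0.01,0.4,0,0,0,-1],[0.03,-0.01,0.55,0,0,0,-1],[0.03,-0.01,0.62,0,0,0,-1],[0.03,-0.01,0.66,0,0,0,-1],[0.03,-0.01,0.67,0,0,0,-1],[0.03,-0.01,0.67,0,0,0,-1]]]}}

```text
clock: 20.15
position: [504.5, -409.5, 89.7]
ee_rot: [0.747, -0.665, 0.001, -0.0]
contact_force: [-0.1, -0.5, -0.5]
gripper_width: 50.2
```

Call:
{"op": "apply_moves", "data": {"increments": [[[0,0,0.02,0,0,0,-1],[0,0,0.04,0,0,0,-1],[0,0,0.05,0,0,0,-1],[0,0,0.05,0,0,0,-1]]]}}

```text
clock: 20.55
position: [504.2, -409.4, 84.8]
ee_rot: [0.747, -0.665, 0.0, 0.0]
contact_force: [-1.6, 0.9, 3.9]
gripper_width: 50.5
```

Touching the floor (about 4 N up). Release and rise.

Call:
{"op": "apply_moves", "data": {"increments": [[[0,0,0,0,0,0,0.4],[0,0,0,0,0,0,0.7],[0,0,0,0,0,0,0.7],[0,0,-0.15,0,0,0,0.7],[0,0,-0.5,0,0,0,0.7],[0,0,-0.9,0,0,0,0.7],[0,0,-0.98,0,0,0,0.7],[0,0,-0.98,0,0,0,0.7]]]}}

```text
clock: 21.35
position: [505.0, -409.8, 185.5]
ee_rot: [0.747, -0.665, 0.003, -0.001]
contact_force: [-1.3, -0.2, -0.3]
gripper_width: 72.4
```

```bash
python3 go.py 553.4 194.3 240 -83.2;  python3 - <<'E'
from h import *
p=snap("side"); crop(p,proj(p,[503,-370,60])[0],80,"side13",5)
E
```

```text
clk 21.35 pos [ 505.  -409.8  185.5] w 72.4 F [-1.3 -0.2 -0.3] j [-0.43  0.52 -0.08  0.   -0.96  0.55]
[-0.98, -0.195, -0.093, -0.01, -0.007, -0.006]
[-0.98, -0.197, -0.09, -0.0, -0.0, 0.0]
[-0.98, -0.197, -0.09, -0.0, -0.0, 0.0]
[-0.98, -0.197, -0.09, -0.0, -0.0, 0.0]
[-0.98, -0.198, -0.09, -0.0, -0.0, 0.0]
[-0.98, -0.197, -0.09, -0.0, -0.0, 0.0]
[-0.061, -0.013, -0.006, -0.0, -0.0, 0.0]
```

View pics/side13.png

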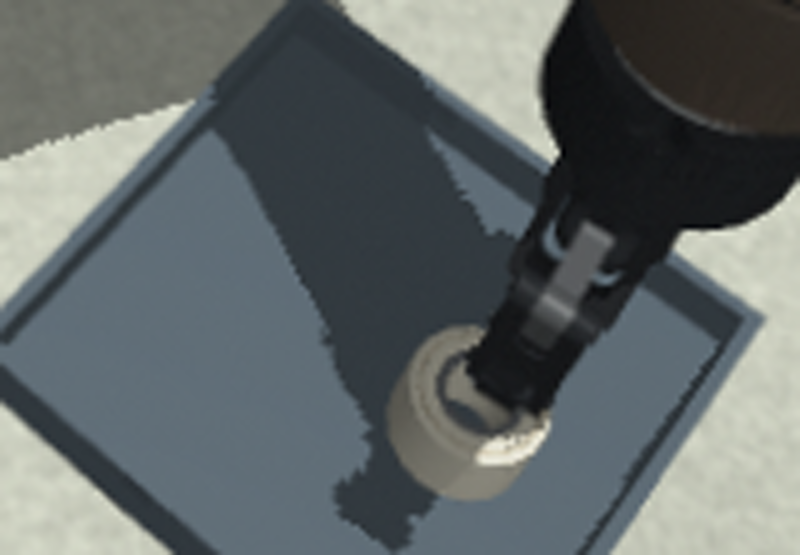

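Call:
{"op": "apply_moves", "data": {"increments": [[[-0.3,-0.05,-0.5,0,0,0,0.7],[-0.7,-0.14,-0.55,0,0,0,0.7],[-0.98,-0.2,-0.55,0,0,0,0.7],[-0.98,-0.2,-0.55,0,0,0,0.7]]]}}

```text
clock: 21.8
position: [512.3, -306.6, 236.2]
ee_rot: [0.748, -0.664, -0.001, 0.0]
contact_force: [-0.1, 0.2, -0.5]
gripper_width: 72.3
```

Call:
{"op": "apply_moves", "data": {"increments": [[[-0.5,-0.1,0,0,0,0,0.7],[-0.98,-0.2,0,0,0,0,0.7],[-0.98,-0.2,0,0,0,0,0.7]]]}}

```text
clock: 22.1
position: [520.9, -206.3, 235.5]
ee_rot: [0.748, -0.663, -0.002, 0.001]
contact_force: [1.1, -0.2, -0.1]
gripper_width: 72.4
```

Call:
{"op": "apply_moves", "data": {"increments": [[[-0.5,-0.1,0,0,0,0,0.7],[-0.98,-0.2,0,0,0,0,0.7],[-0.98,-0.2,0,0,0,0,0.7]]]}}

```text
clock: 22.4
position: [529.9, -106.9, 235.7]
ee_rot: [0.748, -0.663, -0.001, 0.001]
contact_force: [-0.5, -0.3, 0.2]
gripper_width: 72.4
```

Call:
{"op": "apply_moves", "data": {"increments": [[[-0.5,-0.1,0,0,0,0,0.7],[-0.98,-0.2,0,0,0,0,0.7],[-0.98,-0.2,0,0,0,0,0.7]]]}}

```text
clock: 22.7
position: [538.9, -7.6, 235.9]
ee_rot: [0.748, -0.663, -0.0, 0.001]
contact_force: [0.2, -0.6, -0.0]
gripper_width: 72.6
```

Call:
{"op": "apply_moves", "data": {"increments": [[[-0.5,-0.1,0,0,0,0,0.7],[-0.98,-0.2,0,0,0,0,0.7],[-0.98,-0.2,0,0,0,0,0.7]]]}}

```text
clock: 23.0
position: [547.8, 92.0, 235.8]
ee_rot: [0.748, -0.664, 0.0, 0.0]
contact_force: [0.5, -1.3, -0.3]
gripper_width: 72.5
```

Call:
{"op": "apply_moves", "data": {"increments": [[[-0.5,-0.1,0,0,0,0,0.7],[-0.98,-0.2,0,0,0,0,0.7],[-0.98,-0.2,0,0,0,0,0.7],[-0.98,-0.2,0,0,0,0,0.7]]]}}

```text
clock: 23.4
position: [555.5, 188.2, 235.4]
ee_rot: [0.747, -0.665, -0.0, 0.002]
contact_force: [0.3, -0.6, -0.2]
gripper_width: 72.8
```

```bash
python3 go.py 554 194.3 170 -83.2
```

```text
clk 23.4 pos [555.5 188.2 235.4] w 72.8 F [ 0.3 -0.6 -0.2] j [ 0.6   0.38 -0.19  0.   -1.01 -0.49]
[-0.064, 0.006, 0.654, 0.006, -0.003, -0.006]
```

Call:
{"op": "apply_moves", "data": {"increments": [[[-0.06,0,0.3,0,0,0,0.7],[-0.06,0,0.6,0,0,0,0.7],[-0.06,0,0.65,0,0,0,0.7],[-0.06,0,0.65,0,0,0,0.7],[-0.06,0,0.65,0,0,0,0.7]]]}}

```text
clock: 23.9
position: [555.7, 193.9, 173.1]
ee_rot: [0.746, -0.665, 0.001, -0.001]
contact_force: [-0.4, 0.2, 0.2]
gripper_width: 72.4
```

```bash
python3 go.py 554 194.3 98 -83.2;  python3 - <<'E'
from h import *
p=snap("side"); crop(p,proj(p,[553,194,60])[0],80,"side14",5)
E
```

```text
clk 23.9 pos [555.7 193.9 173.1] w 72.4 F [-0.4  0.2  0.2] j [ 0.61  0.45 -0.26  0.   -0.87 -0.5 ]
[-0.006, 0.018, 0.751, -0.004, 0.0, -0.008]
```

View pics/side14.png

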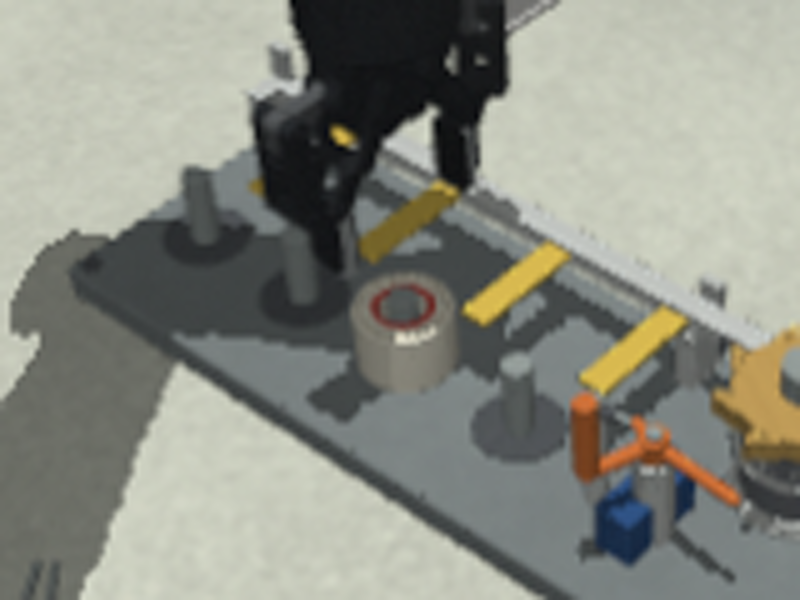

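Call:
{"op": "apply_moves", "data": {"increments": [[[-0.005,0.015,0.3,0,0,0,0.7],[-0.005,0.015,0.5,0,0,0,0.7],[-0.005,0.015,0.65,0,0,0,0.7],[-0.005,0.015,0.75,0,0,0,0.7],[-0.005,0.015,0.76,0,0,0,0.7],[-0.005,0.015,0.76,0,0,0,0.4],[-0.005,0.015,0.76,0,0,0,0]]]}}

```text
clock: 24.65
position: [554.1, 195.4, 97.7]
ee_rot: [0.747, -0.665, 0.001, -0.001]
contact_force: [0.2, 0.1, 0.1]
gripper_width: 51.0
```

Call:
{"op": "apply_moves", "data": {"increments": [[[0,0,0,0,0,0,-1],[0,0,0,0,0,0,-1],[0,0,0,0,0,0,-1]]]}}

```text
clock: 24.95
position: [554.1, 195.4, 97.6]
ee_rot: [0.747, -0.665, 0.001, -0.001]
contact_force: [-0.6, -0.3, 5.5]
gripper_width: 51.2
```

Call:
{"op": "apply_moves", "data": {"increments": [[[0,0,-0.1,0,0,0,-1],[0,0,-0.25,0,0,0,-1],[0,0,-0.45,0,0,0,-1],[0,0,-0.7,0,0,0,-1],[0,0,-0.98,0,0,0,-1],[0,0,-0.98,0,0,0,-1]]]}}

```text
clock: 25.55
position: [554.9, 195.8, 198.6]
ee_rot: [0.747, -0.665, 0.002, -0.004]
contact_force: [0.3, 1.3, -0.0]
gripper_width: 50.8
```

```bash
python3 go.py 503 -327 255 -83.2;  python3 - <<'E'
from h import *
p=snap("side"); crop(p,proj(p,[553,194,60])[0],80,"side15",5)
E
python3 tray.py c
```

```text
clk 25.55 pos [554.9 195.8 198.6] w 50.8 F [ 0.3  1.3 -0. ] j [ 0.61  0.41 -0.23  0.   -0.92 -0.5 ]
[0.98, 0.213, -0.112, -0.016, 0.006, -0.005]
[0.98, 0.217, -0.108, -0.0, 0.0, 0.0]
[0.98, 0.217, -0.108, -0.0, 0.0, 0.0]
[0.98, 0.217, -0.108, -0.0, 0.0, 0.0]
[0.98, 0.217, -0.108, -0.0, 0.0, 0.0]
[0.23, 0.051, -0.025, -0.0, 0.0, 0.0]
top 0.79 [ 5.02631e+02 -3.68644e+02  2.60000e-02] rms 0.6740140583693901
side 0.82 [ 5.03949e+02 -3.65815e+02  1.80000e-02] rms 0.4333855711087384
```

View pics/side15.png

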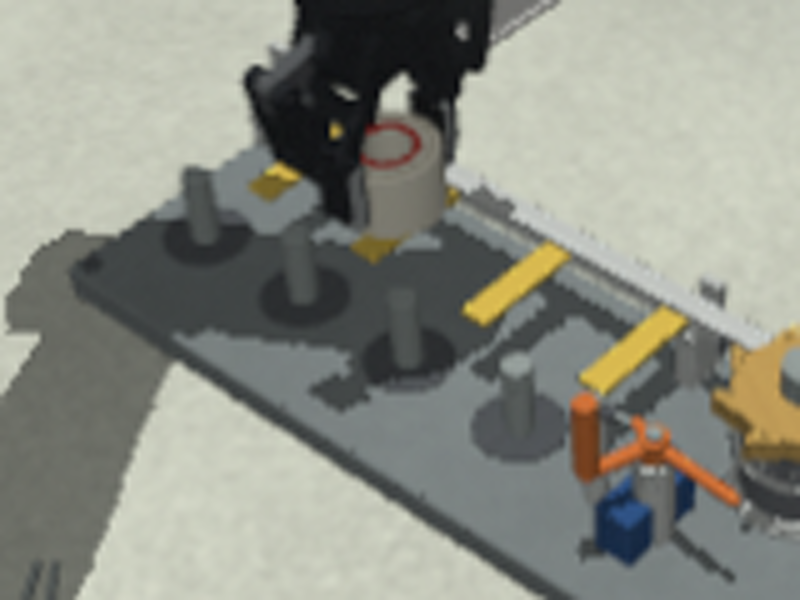

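View pics/tray_topc.png

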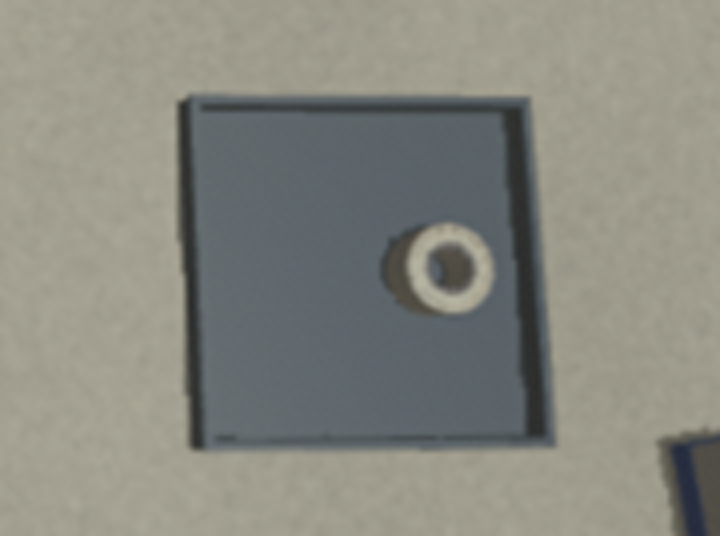

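Roll4 lies flat in the tray, right of centre. Roll3 is held and off its post; the tray has not moved.

Call:
{"op": "apply_moves", "data": {"increments": [[[0,0,-0.3,0,0,0,-1],[0.2,0.05,-0.56,0,0,0,-1],[0.6,0.13,-0.56,0,0,0,-1],[0.98,0.213,-0.56,0,0,0,-1],[0.98,0.213,-0.56,0,0,0,-1]]]}}

```text
clock: 26.3
position: [541.9, 91.6, 248.9]
ee_rot: [0.745, -0.667, -0.001, 0.002]
contact_force: [0.1, -0.1, -1.0]
gripper_width: 50.8
```

Call:
{"op": "apply_moves", "data": {"increments": [[[0.4,0.09,0,0,0,0,-1],[0.8,0.17,0,0,0,0,-1],[0.98,0.217,0,0,0,0,-1],[0.98,0.217,0,0,0,0,-1]]]}}

```text
clock: 26.7
position: [532.4, -6.5, 248.9]
ee_rot: [0.746, -0.666, -0.001, 0.001]
contact_force: [0.3, -0.6, -0.5]
gripper_width: 50.7
```

Call:
{"op": "apply_moves", "data": {"increments": [[[0.4,0.09,0,0,0,0,-1],[0.8,0.17,0,0,0,0,-1],[0.98,0.217,0,0,0,0,-1],[0.98,0.217,0,0,0,0,-1]]]}}

```text
clock: 27.1
position: [522.6, -105.6, 249.1]
ee_rot: [0.746, -0.666, -0.0, 0.001]
contact_force: [-0.9, 0.7, -0.4]
gripper_width: 50.9
```

Call:
{"op": "apply_moves", "data": {"increments": [[[0.4,0.09,0,0,0,0,-1],[0.8,0.17,0,0,0,0,-1],[0.98,0.217,0,0,0,0,-1],[0.98,0.217,0,0,0,0,-1]]]}}

```text
clock: 27.5
position: [512.8, -205.0, 249.2]
ee_rot: [0.746, -0.666, -0.0, 0.0]
contact_force: [-0.7, 0.4, -1.9]
gripper_width: 50.6
```

Call:
{"op": "apply_moves", "data": {"increments": [[[0.4,0.09,0,0,0,0,-1],[0.8,0.17,0,0,0,0,-1],[0.98,0.217,0,0,0,0,-1],[0.98,0.217,0,0,0,0,-1]]]}}

```text
clock: 27.9
position: [502.8, -304.6, 249.2]
ee_rot: [0.746, -0.666, -0.0, 0.0]
contact_force: [-0.5, 1.0, -1.0]
gripper_width: 50.7
```

```bash
python3 go.py 503 -327 155 -83.2; python3 - <<'E'
from h import *
p=snap("side"); crop(p,proj(p,[503,-350,120])[0],100,"side16",4)
E
```

```text
clk 27.9 pos [ 502.8 -304.6  249.2] w 50.7 F [-0.5  1.  -1. ] j [-0.27  0.37 -0.17  0.   -1.04  0.38]
[0.223, 0.023, 0.942, 0.002, 0.0, -0.009]
```

View pics/side16.png

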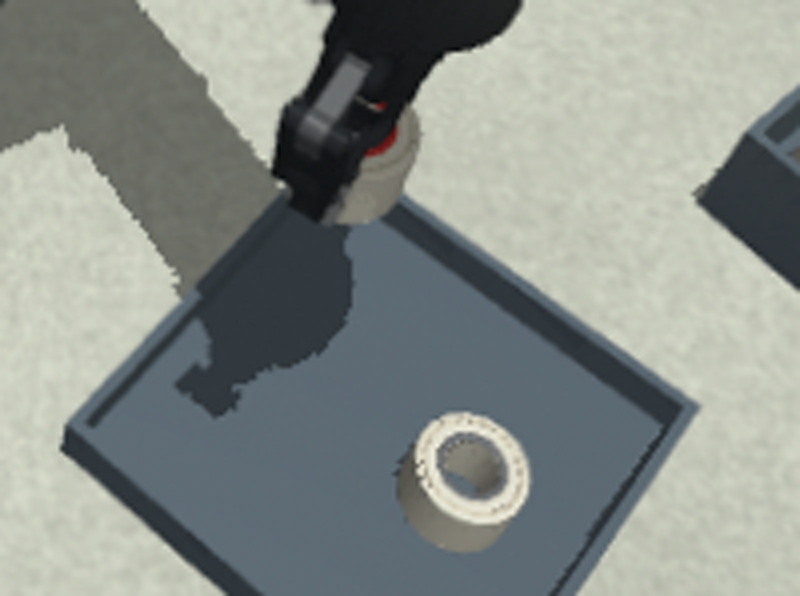

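Call:
{"op": "apply_moves", "data": {"increments": [[[0.223,0.023,0.2,0,0,0,-1],[0.223,0.023,0.5,0,0,0,-1],[0.223,0.023,0.8,0,0,0,-1],[0.223,0.023,0.94,0,0,0,-1],[0.223,0.023,0.94,0,0,0,-1]]]}}

```text
clock: 28.45
position: [502.1, -324.2, 153.4]
ee_rot: [0.747, -0.664, -0.003, 0.001]
contact_force: [-0.3, -0.6, -0.2]
gripper_width: 51.4
```

```bash
python3 go.py 503 -327 84 -83.2
```

```text
clk 28.45 pos [ 502.1 -324.2  153.4] w 51.4 F [-0.3 -0.6 -0.2] j [-0.3   0.49 -0.25 -0.   -0.85  0.42]
[0.03, -0.009, 0.694, 0.01, 0.006, -0.003]
```

Call:
{"op": "apply_moves", "data": {"increments": [[[0.02,-0.01,0.2,0,0,0,-1],[0.02,-0.01,0.4,0,0,0,-1],[0.02,-0.01,0.55,0,0,0,-1],[0.02,-0.01,0.62,0,0,0,-1],[0.02,-0.01,0.66,0,0,0,-1],[0.02,-0.01,0.68,0,0,0,-1],[0.02,-0.01,0.69,0,0,0,-1],[0.02,-0.01,0.69,0,0,0,-1]]]}}

```text
clock: 29.25
position: [504.2, -328.7, 87.7]
ee_rot: [0.747, -0.665, 0.001, -0.0]
contact_force: [-0.2, -0.4, -0.8]
gripper_width: 51.1
```

Call:
{"op": "apply_moves", "data": {"increments": [[[0,0,0.02,0,0,0,-1],[0,0,0.035,0,0,0,-1],[0,0,0.045,0,0,0,-1],[0,0,0.045,0,0,0,-1]]]}}

```text
clock: 29.65
position: [503.9, -328.7, 83.6]
ee_rot: [0.747, -0.665, 0.0, 0.0]
contact_force: [-1.0, 1.3, 5.7]
gripper_width: 51.1
```

Call:
{"op": "apply_moves", "data": {"increments": [[[0,0,0,0,0,0,0.4],[0,0,0,0,0,0,0.7],[0,0,0,0,0,0,0.7],[0,0,-0.15,0,0,0,0.7],[0,0,-0.5,0,0,0,0.7],[0,0,-0.9,0,0,0,0.7],[0,0,-0.98,0,0,0,0.7],[0,0,-0.98,0,0,0,0.7]]]}}

```text
clock: 30.45
position: [504.6, -328.8, 182.5]
ee_rot: [0.747, -0.665, 0.002, -0.001]
contact_force: [-0.4, 0.2, 0.6]
gripper_width: 72.5
```

Call:
{"op": "apply_moves", "data": {"increments": [[[-0.4,-0.1,-0.5,0,0,0,0.2],[-0.8,-0.2,-0.6,0,0,0,0.2],[-0.98,-0.25,-0.7,0,0,0,0.2],[-0.98,-0.25,-0.7,0,0,0,0.2],[-0.98,-0.25,-0.7,0,0,0,0.2]]]}}

```text
clock: 30.95
position: [516.9, -227.8, 249.1]
ee_rot: [0.747, -0.665, -0.001, 0.001]
contact_force: [1.0, 0.8, 0.2]
gripper_width: 51.2
```

Call:
{"op": "apply_moves", "data": {"increments": [[[-0.4,-0.1,0,0,0,0.3,0.2],[-0.8,-0.2,0,0,0,0.6,0.2],[-0.98,-0.25,0,0,0,0.9,0.2],[-0.98,-0.25,0,0,0,0.98,0.2],[-0.98,-0.25,0,0,0,0.98,0.2]]]}}

```text
clock: 31.45
position: [530.4, -128.4, 248.6]
ee_rot: [-0.563, 0.826, 0.001, -0.002]
contact_force: [-0.2, -0.3, 0.9]
gripper_width: 51.2
```

```bash
python3 tray.py d; python3 look.py | grep -A3 -E "knob|roll"; python3 go.py 609 -52 245 -173.2;python3 - <<'E'
from h import *
p=snap("side"); crop(p,proj(p,[600,-10,100])[0],80,"side17",5)
E
```

```text
top 0.82 [ 5.02234e+02 -3.68006e+02  3.00000e-02] rms 2.778971107382111
side 0.85 [ 5.04353e+02 -3.66587e+02  2.00000e-02] rms 0.43602083065973724
knob_mid side [345.8 202.7] 0.63 1 atz [610.3 -48.6 121. ]
pawl_tab side [292.7 202.4] 0.81 2 atz [532.5  35.7 115. ]
pawl_pivot side [305.3 194.9] 0.91 1 atz [568.2  33.2 115. ]
rack side [271.2 198.6] 0.93 1 atz [576.1 166.1   0. ]
--
roll3_mid side [411.1 342.3] 0.9 1 atz [ 493.6 -326.4   38. ]
roll3_mid top [470.  238.2] 0.77 1 atz [ 498.8 -328.2   38. ]
   tri [ 497.2 -327.4   35.3]
roll4_mid side [446.7 368. ] 0.97 1 atz [ 499.  -401.9   38. ]
roll4_mid top [499.9 232.2] 0.66 2 atz [ 514.5 -401.2   38. ]
   tri [ 512.4 -404.2   21.7]
wash_bottle side [414.2 240.2] 0.89 1 atz [ 728.6 -172.5    0. ]
wash_bottle top [499.6 239.5] 0.68 2 atz [ 501. -416.    0.]
clk 32.85 pos [ 530.9 -128.1  250.5] w 51.8 F [-0.3 -0.9 -0.4] j [ 0.06  0.3  -0.27  0.   -1.01 -0.43]
[-0.98, -0.442, 0.054, -0.0, -0.0, 0.98]
[-0.015, 0.001, 0.0, -0.0, -0.0, 0.98]
[-0.0, -0.0, 0.0, -0.0, -0.0, 0.195]
```

View pics/tray_topd.png

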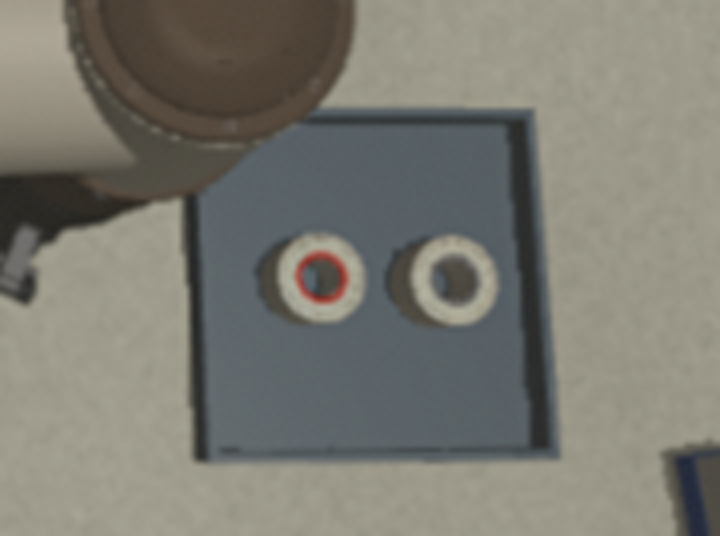

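View pics/side17.png

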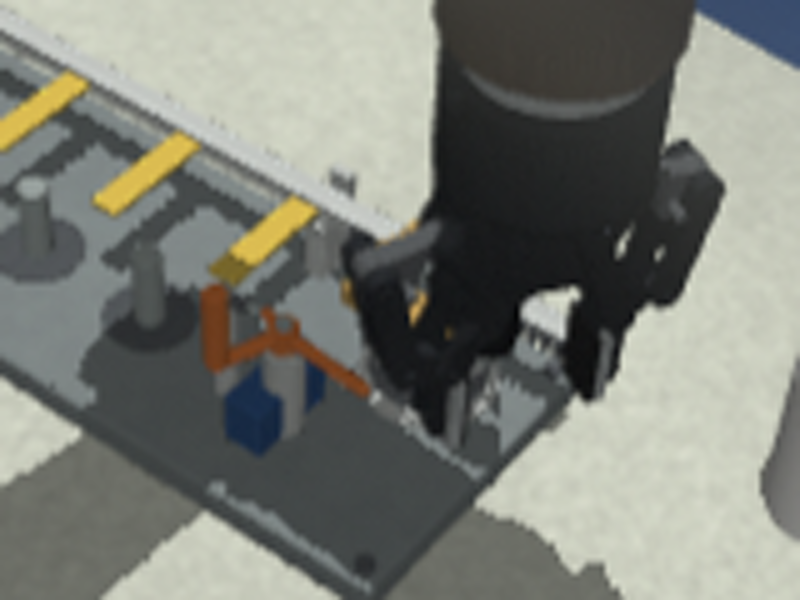

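Both rolls are flat in the tray (top-view crop (321,278) and (453,281)). Back to the knob.

Call:
{"op": "apply_moves", "data": {"increments": [[[-0.5,-0.22,0,0,0,0.4,0.2],[-0.98,-0.442,0.05,0,0,0.98,0.2],[-0.98,-0.442,0.05,0,0,0.98,0.2],[-0.98,-0.442,0.05,0,0,0.98,0.2],[-0.98,-0.442,0.05,0,0,0.98,0.2]]]}}

```text
clock: 33.4
position: [608.1, -52.6, 244.9]
ee_rot: [-0.346, 0.938, -0.0, -0.0]
contact_force: [0.1, 0.1, -0.4]
gripper_width: 51.4
```

Call:
{"op": "apply_moves", "data": {"increments": [[[-0.01,0,0,0,0,0.5,0.2],[-0.01,0,0,0,0,0.98,0.2],[-0.01,0,0,0,0,0.98,0.2],[-0.01,0,0,0,0,0.98,0.2],[-0.01,0,0,0,0,0.98,0.2]]]}}

```text
clock: 33.9
position: [608.4, -52.8, 245.6]
ee_rot: [-0.108, 0.994, -0.0, 0.0]
contact_force: [0.6, -0.6, 0.5]
gripper_width: 51.1
```

```bash
python3 go.py 609.5 -51.5 245 -173.2
```

```text
clk 33.9 pos [608.4 -52.8 245.6] w 51.1 F [ 0.6 -0.6  0.5] j [ 0.18  0.41 -0.11  0.   -1.05 -1.53]
[-0.013, 0.01, 0.006, -0.001, 0.0, 0.197]
```

Call:
{"op": "apply_moves", "data": {"increments": [[[-0.013,0.01,0.2,0,0,0.197,0.2],[-0.013,0.01,0.4,0,0,0.197,0.2],[-0.013,0.01,0.6,0,0,0.197,0.2],[-0.013,0.01,0.62,0,0,0.197,0.2],[-0.013,0.01,0.62,0,0,0.197,0.2]]]}}

```text
clock: 34.4
position: [609.7, -51.4, 183.4]
ee_rot: [-0.059, 0.998, -0.0, -0.0]
contact_force: [0.0, 0.6, 0.7]
gripper_width: 51.0
```

Call:
{"op": "apply_moves", "data": {"increments": [[[0,0,0,0,0,0,-0.2],[0,0,0,0,0,0,-0.4],[0,0,0,0,0,0,-1],[0,0,0,0,0,0,-1],[0,0,0,0,0,0,-1],[0,0,0,0,0,0,-1]]]}}

```text
clock: 35.0
position: [610.5, -52.0, 185.3]
ee_rot: [-0.059, 0.998, -0.001, 0.001]
contact_force: [0.2, -6.0, 5.8]
gripper_width: 24.3
```

```bash
sed -i 's/631.2,-2.9/633,-1.8/' arc.py; python3 arc.py 2.1 1.3 8
```

```text
[610.5 -52.  185.3] r 55.01306506940547 drum est 2.110550211920311 F [ 0.2 -6.   5.8] w 24.251563273193153 t 35.0
2.0 [-0.049, -0.025, 0.0]
1.9 [-0.1, -0.046, 0.0]
1.8 [-0.153, -0.061, 0.001]
1.7 [-0.207, -0.071, 0.001]
1.6 [-0.262, -0.075, 0.001]
1.5 [-0.317, -0.074, 0.001]
1.4 [-0.371, -0.067, 0.001]
1.3 [-0.425, -0.055, 0.001]
```

Call:
{"op": "apply_moves", "data": {"increments": [[[-0.049,-0.025,0,0,0,0,-1],[-0.1,-0.046,0,0,0,0,-1],[-0.153,-0.061,0,0,0,0,-1],[-0.207,-0.071,0,0,0,0,-1],[-0.262,-0.075,0,0,0,0,-1],[-0.317,-0.074,0,0,0,0,-1],[-0.371,-0.067,0,0,0,0,-1],[-0.425,-0.055,0,0,0,0,-1]]]}}

```text
clock: 35.8
position: [653.2, -52.5, 185.3]
ee_rot: [-0.059, 0.998, -0.001, 0.001]
contact_force: [-1.0, -4.5, 6.9]
gripper_width: 24.4
```

```bash
 python3 arc.py 1.3 0.5 8
```

```text
[653.2 -52.5 185.3] r 54.564323154314195 drum est 1.3100866745272746 F [-1.  -4.5  6.9] w 24.430733932024744 t 35.8
1.2 [-0.052, 0.017, 0.0]
1.1 [-0.102, 0.04, 0.0]
1.0 [-0.15, 0.067, 0.0]
0.9 [-0.195, 0.099, 0.0]
0.8 [-0.236, 0.135, 0.0]
0.7 [-0.274, 0.176, 0.0]
0.6 [-0.307, 0.219, 0.0]
0.5 [-0.336, 0.266, 0.0]
```

Call:
{"op": "apply_moves", "data": {"increments": [[[-0.052,0.017,0,0,0,0,-1],[-0.102,0.04,0,0,0,0,-1],[-0.15,0.067,0,0,0,0,-1],[-0.195,0.099,0,0,0,0,-1],[-0.236,0.135,0,0,0,0,-1],[-0.274,0.176,0,0,0,0,-1],[-0.307,0.219,0,0,0,0,-1],[-0.336,0.266,0,0,0,0,-1]]]}}

```text
clock: 36.6
position: [683.7, -21.3, 185.3]
ee_rot: [-0.059, 0.998, -0.0, 0.002]
contact_force: [-1.0, -2.1, 5.8]
gripper_width: 24.2
```

```bash
 python3 arc.py 0.5 -0.15 7
```

```text
[683.7 -21.3 185.3] r 54.35905846860191 drum est 0.4851742033712563 F [-1.  -2.1  5.8] w 24.179162285746074 t 36.6
0.41 [-0.022, 0.046, 0.0]
0.31 [-0.04, 0.094, 0.0]
0.22 [-0.054, 0.143, 0.0]
0.13 [-0.063, 0.193, 0.0]
0.04 [-0.067, 0.244, 0.0]
-0.06 [-0.066, 0.295, -0.0]
-0.15 [-0.061, 0.346, -0.0]
```

Call:
{"op": "apply_moves", "data": {"increments": [[[-0.022,0.046,0,0,0,0,-1],[-0.04,0.094,0,0,0,0,-1],[-0.054,0.143,0,0,0,0,-1],[-0.063,0.193,0,0,0,0,-1],[-0.067,0.244,0,0,0,0,-1],[-0.066,0.295,0,0,0,0,-1],[-0.063,0.32,0,0,0,0,-1],[-0.061,0.34,0,0,0,0,-1],[-0.061,0.34,0,0,0,0,-1]]]}}

```text
clock: 37.5
position: [685.9, 10.9, 185.3]
ee_rot: [-0.059, 0.998, -0.002, 0.001]
contact_force: [1.8, -8.8, 4.4]
gripper_width: 24.2
```

```bash
 python3 arc.py -.1 -0.15 1
```

```text
[685.9  10.9 185.3] r 54.41431315275742 drum est -0.11805700168970967 F [ 1.8 -8.8  4.4] w 24.181050978238282 t 37.5
-0.15 [0.003, 0.027, -0.0]
```

Call:
{"op": "apply_moves", "data": {"increments": [[[0,-0.01,0,0,0,0,-1],[0,-0.01,0,0,0,0,0.2],[0,-0.01,0,0,0,0,0.2],[0,-0.01,0,0,0,0,0.2],[0,-0.01,-0.3,0,0,0,0.2],[0,-0.01,-0.6,0,0,0,0.2],[0,-0.01,-0.7,0,0,0,0.2],[0,-0.01,-0.7,0,0,0,-0.1]]]}}

```text
clock: 38.3
position: [685.5, 12.9, 255.3]
ee_rot: [-0.059, 0.998, 0.0, 0.002]
contact_force: [-0.3, -0.2, 0.0]
gripper_width: 38.5
```

```bash
 python3 go.py 527 34 250 -173.2
```

```text
clk 38.3 pos [685.5  12.9 255.3] w 38.5 F [-0.3 -0.2  0. ] j [ 0.25  0.52  0.1  -0.   -1.15 -1.71]
[0.98, 0.251, 0.03, 0.001, 0.008, -0.001]
[0.569, 0.146, 0.019, 0.0, -0.0, 0.0]
```

Call:
{"op": "apply_moves", "data": {"increments": [[[0.5,0.12,0.03,0,0,0,-0.1],[0.98,0.251,0.03,0,0,0,-0.1],[0.98,0.251,0.03,0,0,0,-0.1],[0.98,0.251,0.03,0,0,0,-0.1]]]}}

```text
clock: 38.7
position: [583.2, 25.8, 249.4]
ee_rot: [-0.059, 0.998, -0.0, -0.001]
contact_force: [1.0, -0.3, 0.5]
gripper_width: 38.5
```

Call:
{"op": "apply_moves", "data": {"increments": [[[0.3,0.08,0.02,0,0,0,-0.1],[0.569,0.146,0.02,0,0,0,-0.1],[0.569,0.146,0.02,0,0,0,-0.1],[0.569,0.146,0.02,0,0,0,-0.1]]]}}

```text
clock: 39.1
position: [527.6, 33.8, 248.5]
ee_rot: [-0.059, 0.998, -0.0, 0.001]
contact_force: [0.4, 0.5, -0.1]
gripper_width: 38.1
```

```bash
python3 go.py 527 34 177 -173.2;python3 - <<'E'
from h import *
p=snap("side"); crop(p,proj(p,[600,20,120])[0],80,"side18",5)
E
```

```text
clk 39.1 pos [527.6  33.8 248.5] w 38.1 F [ 0.4  0.5 -0.1] j [ 0.37  0.27 -0.31  0.   -0.99 -1.82]
[0.007, 0.003, 0.715, -0.0, 0.003, -0.001]
```

View pics/side18.png

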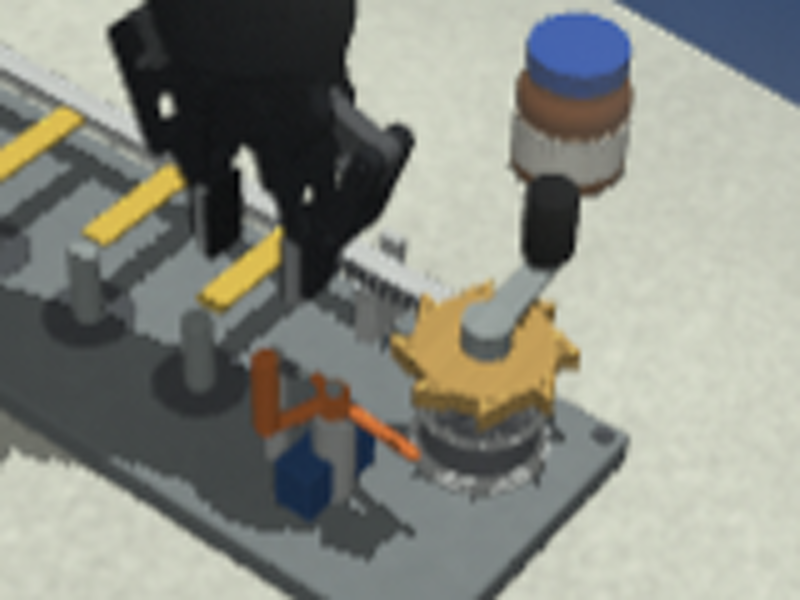

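The drum is home, the tabs are over the posts and the fingers are above the tab. Lower, then push toward −y.

Call:
{"op": "apply_moves", "data": {"increments": [[[0.007,0,0.25,0,0,0,-0.1],[0.007,0,0.5,0,0,0,-0.1],[0.007,0,0.68,0,0,0,-0.1],[0.007,0,0.715,0,0,0,-0.1],[0.007,0,0.715,0,0,0,-0.1]]]}}

```text
clock: 39.65
position: [526.7, 33.3, 176.3]
ee_rot: [-0.059, 0.998, -0.0, -0.0]
contact_force: [-0.2, 0.3, 1.2]
gripper_width: 38.5
```

Call:
{"op": "apply_moves", "data": {"increments": [[[0,-0.08,0,0,0,0,-0.1],[0,-0.15,0,0,0,0,-0.1],[0,-0.2,0,0,0,0,-0.1],[0,-0.25,0,0,0,0,-0.1],[0,-0.3,0,0,0,0,-0.1],[0,-0.35,0,0,0,0,-0.1],[0,-0.35,0,0,0,0,-0.1]]]}}

```text
clock: 40.35
position: [530.1, -2.1, 177.1]
ee_rot: [-0.058, 0.998, -0.0, 0.0]
contact_force: [0.5, -0.2, -0.2]
gripper_width: 38.3
```

```bash
python3 - <<'E'
from h import *
p=snap("side"); crop(p,proj(p,[580,10,100])[0],80,"side19",5)
E
```

```text
(no output)
```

View pics/side19.png

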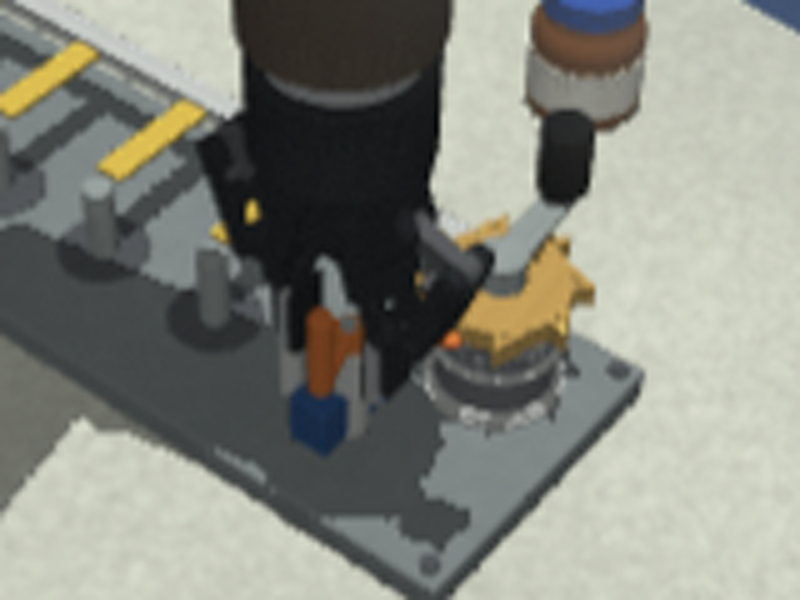

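Call:
{"op": "apply_moves", "data": {"increments": [[[0,0.08,0,0,0,0,-0.1],[0,0.08,0,0,0,0,-0.1],[0,0.08,-0.3,0,0,0,-0.1],[0,0.08,-0.7,0,0,0,-0.1],[0,0.08,-0.98,0,0,0,-0.1],[0,0.08,-0.98,0,0,0,-0.1]]]}}

```text
clock: 41.0
position: [530.9, 7.3, 279.7]
ee_rot: [-0.06, 0.998, 0.0, 0.005]
contact_force: [0.0, -0.2, 0.8]
gripper_width: 38.6
```

Call:
{"op": "apply_moves", "data": {"increments": [[[0.5,0,-0.2,0,0,0,-0.1],[0.98,0,-0.2,0,0,0,-0.1],[0.98,0.3,-0.2,0,0,0,-0.1],[0.98,0.98,-0.2,0,0,0,-0.1],[0.98,0.98,-0.2,0,0,0,-0.1]]]}}

```text
clock: 41.5
position: [419.2, 94.7, 294.9]
ee_rot: [-0.06, 0.998, 0.0, 0.0]
contact_force: [0.1, -0.1, -0.5]
gripper_width: 38.6
```

Call:
{"op": "apply_moves", "data": {"increments": [[[0,0.5,0,0,0,0,0],[0,0.98,0,0,0,0,0],[0,0.98,0,0,0,0,0],[0,0.98,0,0,0,0,0],[0,0.98,0,0,0,0,0]]]}}

```text
clock: 42.0
position: [408.3, 189.1, 294.3]
ee_rot: [-0.059, 0.998, -0.001, -0.001]
contact_force: [0.4, -0.3, -0.7]
gripper_width: 42.9
```

```bash
python3 - <<'E'
from h import *
p=snap("side"); crop(p,proj(p,[580,10,100])[0],80,"side20",5)
p=snap("top","top20")
E
python3 tray.py e; python3 look.py
```

```text
top 0.57 [ 5.03481e+02 -3.67832e+02  2.40000e-02] rms 0.6236533680529412
side 0.97 [ 5.03747e+02 -3.66952e+02  2.50000e-02] rms 0.5367261764890896
drum_axis side [340.7 188. ] 0.77 2 atz [636.  -10.3 121. ]
drum_axis top [333.5 173.2] 0.81 1 atz [625.7  -3.  121. ]
   tri [630.8  -6.9 120.4]
knob_mid side [347.3 175.4] 0.88 1 atz [677.6   7.3 121. ]
knob_mid top [328.9 144.3] 0.73 1 atz [691.9   8.8 121. ]
   tri [691.   11.8 111.2]
pawl_tab side [299.6 206. ] 0.76 3 atz [535.9  17.5 115. ]
pawl_tab top [326.8 216.6] 0.63 1 atz [530.2   9.1 115. ]
   tri [528.2   9.1 127. ]
pawl_pivot side [304.3 196.4] 0.59 1 atz [563.4  31.4 115. ]
pawl_pivot top [320.1 202.4] 0.86 1 atz [561.   24.6 115. ]
   tri [558.6  25.  123.3]
rack side [273.5 193.1] 0.59 1 atz [593.6 177.1   0. ]
rack top [261.3 200.1] 0.87 1 atz [584.1 173.7   0. ]
   tri [584.4 170.2  10.7]
tray side [427.7 359.2] 0.65 1 atz [ 508.1 -364.1    0. ]
tray top [481.3 236.4] 0.61 2 atz [ 507.7 -370.2    0. ]
   tri [ 505.5 -365.9    7.9]
roll3_mid side [411.3 343.7] 0.65 1 atz [ 491.6 -328.4   38. ]
roll3_mid top [467.4 236.1] 0.64 1 atz [ 503.6 -322.2   38. ]
   tri [ 503.7 -327.    19. ]
roll4_mid side [446.5 368.9] 0.61 1 atz [ 497.3 -402.5   38. ]
roll4_mid top [499.5 234.6] 0.86 2 atz [ 508.8 -400.    38. ]
   tri [ 508.  -403.8   23.4]
wash_bottle side [413.  245.3] 0.57 2 atz [ 714.  -179.6    0. ]
wash_bottle top [400.3 154.1] 0.71 1 atz [ 711.7 -171.6    0. ]
   tri [ 716.8 -175.3   -7.7]
```

View pics/side20.png

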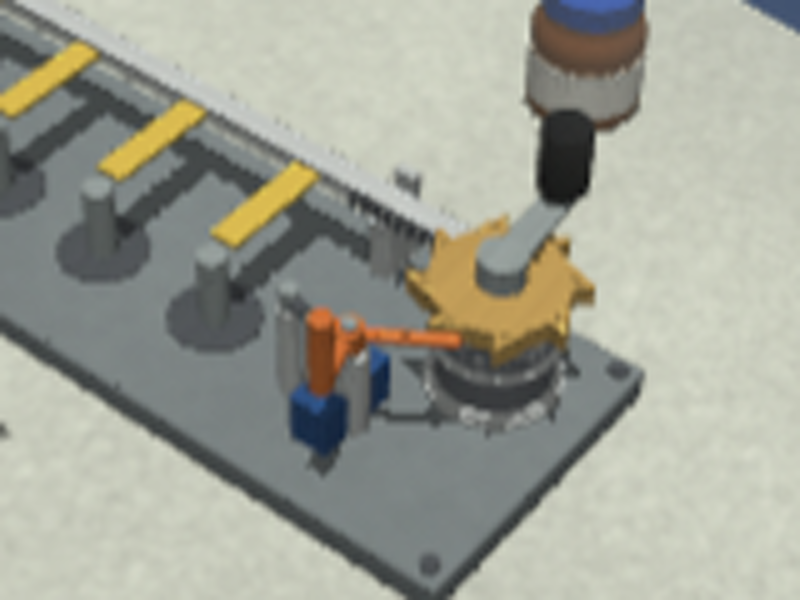

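View pics/top20.png

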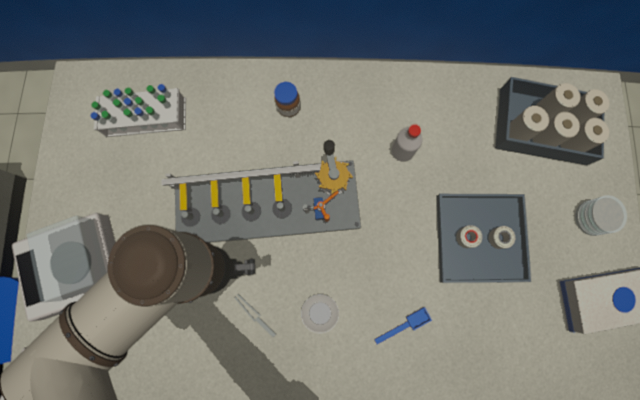

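Everything checks out: the pawl is on the wheel, the knob is near drum −0.1, both rolls are flat in the tray, and the bottle is upright.

```bash
python3 -c "
from bench import arm
print(arm.job_done())"
```

```text
the job is handed in; nothing more can be done
None
```

The job is finished and handed in at about 44 s on the robot clock; no verdict came back.

I threw the pawl off, held the crank and eased the drum to its stop. The force rose to about 25 N there, at an estimated 2.1 rad. Only two rolls were present, roll3 (red core) and roll4 (grey core). I set them side by side on the tray floor, wound the drum back to its home stop and put the pawl back on.

**Last checks:**
- **Pawl and tabs:** the side picture shows the pawl on the wheel and the tabs over the empty posts.
- **Drum:** I read it at about −0.1 rad from the gripper position at the home stop.
- **Rolls and tray:** both rolls sit flat in the tray, within about 45 mm of its centre. The tray was knocked about 30 mm during the run; I re-measured it before placing the rolls, and it has not moved since.
- **Bottle and arm:** the bottle is upright. The arm is parked clear of everything at TCP height 294 mm.

No check failed. The network marks disagreed with each other by 5–15 mm in places, so I took the rack and tray positions from fits to the known geometry, which held to about 2–3 mm.

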